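# Hook a cleaned plate with an S-hook and hang it on the drying rail

### The job

The flat steel plate lying across the wood block has been cleaned for painting, so nothing but the hook may lift or touch it, and it must not fall onto the bench. Take the empty S-hook off the drying rail, bring its lower end up through the small hole in the plate's overhanging end, lift the plate off the block with it and hang hook and plate on the rail, to the right of the plate that already hangs there and clear of it. Do not knock that one about, and let yours hang still.

Things in the scene. Friction and masses are not known exactly. Their poses are not given: they have to be found in the camera images.
- hook: Empty dark steel S-hook, loose, 10 mm round bar, 138 mm tall, 48 wide, 0.12 kg, starts hanging on the rail. Origin at mid height, z up, flat in its x-z plane. Bows of 19 mm centreline radius about z +45 and -45 mm. The upper bow's tip is on the +x side (ends x 19, z 40), the lower bow's on -x; the shank slants through the origin from (x -17, z 37) to (17, -37). Pinch the top of the bow along y.
- hook_top (a point): Highest point of the S-hook, on its upper bow (z +69 mm on the hook). While it hangs, the rail passes 10 mm under this point, so fingers pinch only the top 7 mm or so of the bow; gripped so, it lifts off 26 mm up and then away towards its -x side.
- hook_seat (a point): Underside of the top of the S-hook's upper bow, which bears on the rail (z +59 mm on the hook). The rail enters the bow from the hook's +x side, under the upper tip: with the rail's axis level with z +27 mm on the hook it passes between tip and shank.
- hook_tip (a point): End of the S-hook's upturned lower tip (x -19, z -32.5 mm on the hook), 9 to 10 mm thick, rounded, 36.5 mm above the hook's lowest point. At the start this tip is on the side towards the robot. It points straight up; 28 mm of clear width between it and the bar on the hook's +x side.
- hook_low (a point): Middle of the bar at the bottom of the S-hook's lower bow (x 0, z -64 mm on the hook); the hook's lowest point is 5 mm under it. A plate hung from the hook rests here.
- plate: Flat bare steel plate, loose, 140 x 56 x 6 mm, about 0.3 kg, lying flat across the wood block. Origin at the centre of its underside (59 mm above the bench); x along its length towards the end with the single small hole, which points roughly away from the robot (within 0.45 rad); z up. The 50 x 14 mm slot near its middle is not for hanging.
- plate_hole (a point): Centre of the plate's small hanging hole, 18 mm across, at mid thickness, 16 mm from the plate's end; axes as the plate's. The hole end overhangs: from 28 mm behind the hole's centre outwards there is 56 mm of free height between the plate and the cardboard below.
- stand: Cardboard sheet 170 x 200 x 3 mm lying on the bench, with a pine block standing on edge on its middle (43 mm along x, 113 along y, top at z 59 mm); both fixed. Origin under the sheet's centre. The plate lies across the block, its centre nearly over this origin.
- rail: Drying rail, fixed: an inverted U of 12 mm steel rod over a grey drip tray 150 x 440 x 14 mm. Level bar along y, its axis 290 mm above the bench; legs at y +190 and -190 mm, corners rounded by 30 mm. Origin under the tray's centre; x points away from the robot (within 0.2 rad).
- rail_bar (a point): Middle of the rail's level bar, on its axis (290 mm above the bench); axes as the rail's. The empty hook starts 20 to 110 mm from here towards -y (right), a good place to hang it again.
- hung_plate (a joint): Swing (rad, 0 hanging straight) of the second S-hook and plate, of the same kinds, which already hang on the rail 105 mm from the bar's middle towards +y (left) and swing freely about the bar. That plate is 56 mm wide along the bar, its lower edge 45 mm above the bench.

How it is judged:
By the outcome, as a careful person would: the job done as asked, in the order asked, and still so for the second after the job is handed in, with the robot touching nothing.
It also fails if it takes over 72 s, if anything falls off the work surface, if the arm or the gripper's body presses on something with over 40 N, if the wrist force passes 120 N, or if a joint passes its speed limit or range.

### The arm

A 6-joint arm with a two-finger parallel gripper is mounted at the origin on a cart in front of the work surface, level with it; the furniture and walls round the work are solid. World frame = base frame: x ahead of the robot, y to its left, z up, the work surface at z = 0. Lengths are in m, angles in rad, forces in N, time in s.
With the tool pointing down it reaches from about 0.375 to 0.9 m from the base axis. Payload 3.1 kg.
Tool frame: the origin (TCP) lies at the very end of the fingers, on their centre line; the grasp point (between the pads) lies manip.grip_point_offset behind it (manip.grip_point_offset is the distance from the TCP to the grasp point, in m); z points along the fingers, y is the line along which they close (so a half turn about z gives the same grasp; the last joint's range is limited). The gripper opens to 87 mm and grips with 3 to 60 N. Pads are 19 mm wide; open, the fingers measure 117 mm over their backs; the gripper's body (75 mm by 190 mm) begins 51 mm behind the grasp point.
Start: joints at [-1.306, 0.527, 1.433, -0, 1.181, -0.178], TCP at [0.268, -0.565, 0.223] pointing down, gripper open.
Joint ranges: [-3.08, 3.08], [-0.75, 2.2], [0.22, 2.44], [-1.43, 4.57], [0, 2.65], [-2.85, 2.85]. Speed limits (rad/s): [2.79, 2.79, 3.14, 3.14, 3.14, 3.14].

### API

Orientations are given as a unit quaternion [w, x, y, z].
In Python, from rig import manip gives the robot as it stands.
- The arm moves only by the tool move_arm, never from a script. Its argument "plan" is a list of rows, each an object of numbers: "wx", "wy", "wz": the turn, a rotation vector about the tool's x, y, z normalised to -1 to 1, where 1 is 120 degrees; "dx", "dy", "dz": the shift along the tool's x, y, z normalised to -1 to 1, where 1 is 150 mm; "fingers": the opening, from -1 (shut) to 1 (fully open). In form: [{"wx": .., "wy": .., "wz": .., "dx": .., "dy": .., "dz": .., "fingers": ..}, ...]. A call has 1 to 20 rows; each row is the pose to reach, as a shift and turn from the pose commanded when the call began, along the tool's axes at that moment; what a row does not reach only later rows make up. A row lasts 1/10 s, in which the tool goes at most 50 mm and 8.59 degrees, less where a joint would pass 70% of its speed; a pose out of reach is approached as far as the arm can. A call with a number of a shift or a turn outside -1 to 1 is refused whole. A call with a gripper value outside its range is refused whole. The fingers move at their own pace and stop on an object; the grip force is fixed at half the most. Time passes only in rows, so rows that repeat a pose let the fingers close. It gives the time, the measured TCP pose, the force, the opening and the grip force at its end, in the units of the state.
- manip.get_state(): the state, without advancing time (a new reading comes with each control period).
- manip.snapshot(name): name is "scene" or "top"; returns a dict with "color" (480x640x3 uint8, red, green, blue), "fx", "fy", "cx", "cy" (pixels), "T" (4x4, takes a point from camera to world coordinates). Camera axes: x right, y down, z forward; pixel columns grow to the right and rows downward; lengths in m; the calibration is good to about 2 mm. A picture is of the moment at which its call begins. There is no depth.
- manip.sign_off(): hands the job in; it is judged then, once.
Trained networks look in the newest picture that a camera, given by its name, has taken for a name from the list of things; names that differ only in an ending like _2 or _b are one class to them, and where a whole thing is asked for, a point or a joint stands for the part that bears it (a point fixed in the world has none). Each returns a list of dicts, best first, with "confidence" (0 to 1); they miss things now and then, are a little off and sometimes report something else, mostly with a low value. They report only what shows in the picture. A call takes as long as a camera call.
- manip.spot_in(camera, target): "position" ([x, y, z] in m, in the coordinates of the camera as it stood for that picture, good to about 4 mm: the middle of the surface that is visible of it).
The state is a dict: "time": time; "q": joint angles; "qd": joint speeds; "joint_torque": joint torques, N m; "eef_pos": TCP position; "tool_rot": TCP orientation; "wrist_force": force on the tool from outside, world axes, zero at the start; "ft_torque": the same for the moment, N m; "width": finger opening in m; "grasp_force": force on a finger pad.
Only numpy, scipy, OpenCV 4.12 (cv2) and the standard library are available. Lean on these libraries where they do the work, as an engineer would, in place of code of your own. Each camera call takes 0.05 s, during which the arm holds its last target. There are 200 camera calls.

## Working session

There is one attempt and no reset: what is moved stays moved. The work goes in short steps, Python scripts to look and compute and a tool call to move; the robot and the scene stay as the last step left them, time stands still between calls to the robot, and variables do not carry over. Pictures are saved under pics/ and viewed, at most 10 in all, crops included, and the job is handed in when it is done.

Besides the shell and the picture viewer there is one more tool, called after ">>>" by a JSON object that holds its "name" and its "arguments". move_arm: Moves the arm, as the interface text tells. Its arguments: {"type":"object","properties":{"plan":{"type":"array"}},"required":["plan"]}

```bash
ls; mkdir -p pics; cat > h.py <<'E'
import numpy as np, cv2
from rig import manip
from scipy.spatial.transform import Rotation as R
def snap(c,f=None):
    s=manip.snapshot(c)
    if f: cv2.imwrite('pics/'+f,s['color'][:,:,::-1])
    return s
def spot(c,s,t):
    T=np.array(s['T'])
    return [(np.round(T[:3,:3]@np.array(d['position'])+T[:3,3],4).tolist(),round(d['confidence'],2)) for d in manip.spot_in(c,t)][:3]
def proj(s,p):
    T=np.array(s['T']); c=T[:3,:3].T@(np.array(p)-T[:3,3]); return np.array([s['fx']*c[0]/c[2]+s['cx'],s['fy']*c[1]/c[2]+s['cy']])
def pix(s,u,v,z=None,x=None):
    T=np.array(s['T']); d=T[:3,:3]@np.array([(u-s['cx'])/s['fx'],(v-s['cy'])/s['fy'],1]); o=T[:3,3]
    k=(z-o[2])/d[2] if z is not None else (x-o[0])/d[0]
    return o+k*d
E
python3 - <<'E'
from h import *
print(manip.grip_point_offset, manip.get_state())
for c in ['scene','top']:
    s=snap(c,c+'0.png'); print(c,np.round(s['T'],3).tolist(),s['fx'])
    for t in ['hook','hook_top','hook_seat','hook_tip','hook_low','plate','plate_hole','stand','rail','rail_bar','hung_plate']:
        print(t,spot(c,s,t))
E
```

```text
pics
0.0187 {'time': 0.0, 'q': array([-1.30650799e+00,  5.28451134e-01,  1.43389801e+00, -1.78413272e-05,
        1.18139531e+00, -1.78526454e-01]), 'qd': array([ 1.13529399e-04,  1.81835413e-03, -5.37179510e-05, -1.11631297e-03,
       -1.37254973e-03,  2.01615871e-04]), 'joint_torque': array([-4.40550593e-04, -4.40043032e+01, -1.76591617e+01,  6.32395735e-02,
        5.81452169e-02, -1.66751497e-04]), 'eef_pos': array([ 0.26761573, -0.56399759,  0.22158224]), 'tool_rot': array([-1.07455719e-03,  9.75588037e-01,  2.19606066e-01, -5.43630622e-05]), 'wrist_force': array([-0.30939026,  1.17023976,  0.49467586]), 'ft_torque': array([ 0.01720826,  0.03400405, -0.04742044]), 'grasp_force': 0.0, 'width': 0.08691007997252714}
scene [[-0.559, -0.34, 0.756, -0.126], [-0.829, 0.239, -0.506, 0.437], [-0.009, -0.91, -0.415, 0.57], [0.0, 0.0, 0.0, 1.0]] 452.8789477350849
hook []
hook_top [([0.5839, -0.27, 0.2997], 0.43)]
hook_seat []
hook_tip [([0.5828, -0.2682, 0.3069], 0.56)]
hook_low [([0.582, -0.2671, 0.306], 0.47)]
plate [([0.4318, 0.2189, 0.0654], 0.71)]
plate_hole [([0.4298, 0.2165, 0.0631
[... 271 characters left out ...]
1, 0.191, 0.368], [-1.0, 0.017, -0.008, 0.015], [0.004, -0.192, -0.981, 1.018], [0.0, 0.0, 0.0, 1.0]] 450.30911062413503
hook [([0.5804, -0.266, 0.2645], 0.64)]
hook_top [([0.5811, -0.2713, 0.2687], 0.62)]
hook_seat [([0.5765, -0.2683, 0.2644], 0.93)]
hook_tip [([0.5804, -0.189, 0.0031], 0.7), ([0.5777, -0.2675, 0.2644], 0.58)]
hook_low [([0.5789, -0.2688, 0.2638], 0.59)]
plate [([0.4389, 0.2155, 0.0661], 0.76)]
plate_hole [([0.4439, 0.217, 0.0646], 0.65)]
stand [([0.4373, 0.228, 0.0014], 0.77)]
rail [([0.5823, -0.1878, 0.0048], 0.78), ([0.4396, 0.2126, 0.0677], 0.64)]
rail_bar [([0.5811, -0.1918, 0.0057], 0.74), ([0.4406, 0.2171, 0.0663], 0.22)]
hung_plate [([0.5909, -0.0792, 0.178], 0.59)]
```

View pics/scene0.png

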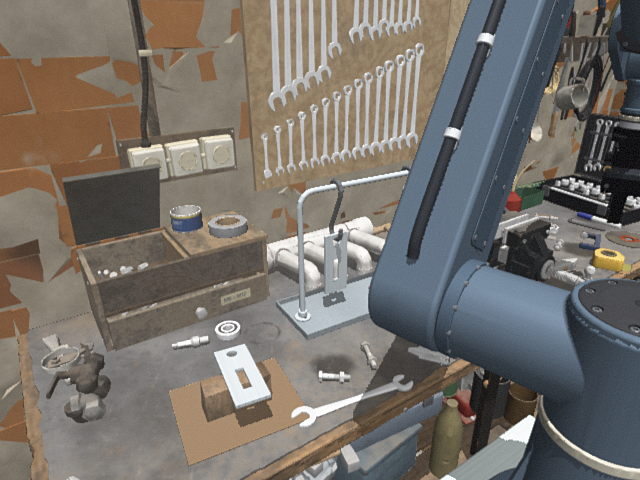

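View pics/top0.png

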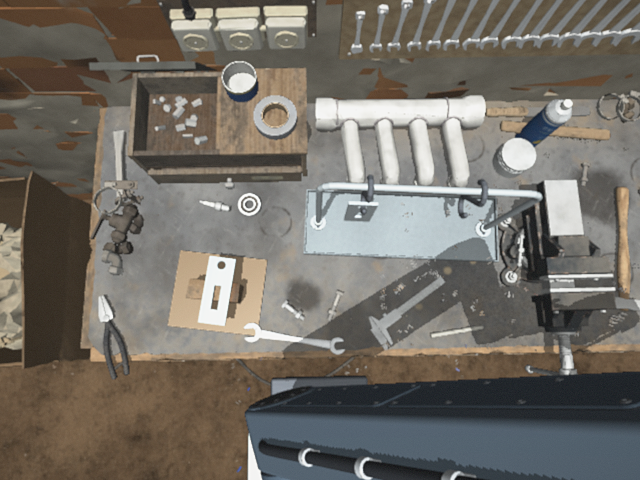

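The scene view shows the plate with its hole near (232,352). In the top view the hole is near (222,265), the bar runs along row ~190 and the empty hook is at (482,190). I'll enlarge these areas.

```bash
python3 - <<'E'
from h import *
s=snap('top'); im=s['color'][:,:,::-1]
a=cv2.resize(im[170:250,300:560],None,fx=3,fy=3,interpolation=cv2.INTER_CUBIC)
b=cv2.resize(im[245:335,170:270],None,fx=3,fy=3,interpolation=cv2.INTER_CUBIC)
o=np.zeros((240+270,780,3),np.uint8); o[:240]=a; o[240:,:300]=b
cv2.imwrite('pics/crop.png',o)
g=im[245:335,170:270].min(axis=2); m=(g>200).astype(np.uint8)
cs,h=cv2.findContours(m,cv2.RETR_CCOMP,cv2.CHAIN_APPROX_NONE)
for c,hh in zip(cs,h[0]):
    if cv2.contourArea(c)>20:
        r=cv2.minAreaRect(c); box=cv2.boxPoints(r)+[170,245]; M=cv2.moments(c); ce=[M['m10']/M['m00']+170,M['m01']/M['m00']+245]
        print(hh[3],cv2.contourArea(c),r[1],[np.round(pix(s,*p,z=.065)[:2],4).tolist() for p in box],ce,pix(s,*ce,z=.065)[:2])
E
```

```text
-1 124.0 (25.804576873779297, 9.278810501098633) [[0.3609, 0.1625], [0.3774, 0.1536], [0.3517, 0.1063], [0.3354, 0.1154]] [256.17204301075265, 328.7782258064516] [0.35806815 0.13549482]
-1 1740.5 (27.290231704711914, 68.22557830810547) [[0.3747, 0.2579], [0.5155, 0.2386], [0.5049, 0.181], [0.3645, 0.2019]] [216.39691659484822, 290.61179737623286] [0.43822325 0.21973315]
1 189.0 (8.548747062683105, 25.810640335083008) [[0.3999, 0.2343], [0.4529, 0.2268], [0.4496, 0.209], [0.3967, 0.2166]] [215.33068783068782, 297.1005291005291] [0.42470743 0.22163605]
1 71.5 (10.0, 9.0) [[0.4839, 0.2217], [0.5032, 0.2222], [0.5028, 0.2009], [0.4836, 0.2005]] [220.93240093240092, 264.6200466200466] [0.49310837 0.21144222]
```

View pics/crop.png

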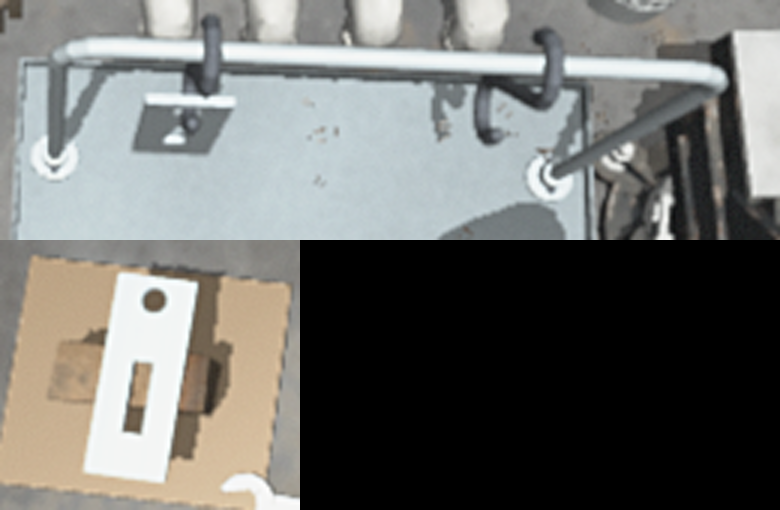

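The crop shows the bar running from about (65,50) to (725,75) and the empty hook crossing it near (550,68). The hook's lower tip is near (488,135). The plate's hole and edges are clear. Next I fit the rail and hook with a model.

```bash
cat >> h.py <<'E'
def hookpts(n=20):
    a=np.linspace(-15,0,2)
    t=np.radians(np.linspace(-5,207,n)); up=np.c_[19*np.cos(t),45+19*np.sin(t)]
    lo=-up; lo=np.r_[lo[::-1],] ; lo[-1]=[-19,-37.5]
    sh=np.linspace([-17,37],[17,-37],n)
    p=np.r_[up,sh,lo]/1e3
    return np.c_[p[:,0],0*p[:,0],p[:,1]]
E
python3 - <<'E'
from h import *
s=snap('top'); im=s['color'].astype(int); g=im.min(axis=2)
us=[];vs=[]
for u in range(335,525):
    if 364<u<378 or 472<u<492: continue
    v0=round(186+(u-322)*(25/660.)); c=g[v0-9:v0+10,u]
    w=c>185
    if 3<=w.sum()<=9: us.append(u); vs.append(v0-9+np.nonzero(w)[0].mean())
k=np.polyfit(us,vs,1)
for _ in range(3):
    r=np.array(vs)-np.polyval(k,us); ok=abs(r)<.8; k=np.polyfit(np.array(us)[ok],np.array(vs)[ok],1)
print(len(us),ok.sum(),k)
P=lambda u:pix(s,u,np.polyval(k,u),z=.290)
print([P(u)[:2].round(4).tolist() for u in (322,370.7,481.7,541)])
d=P(322)-P(541); yaw=np.arctan2(-d[0],d[1]); print('rail yaw',yaw)
b=im[172:222,455:500]; D=(b.max(axis=2)<90)
for r in range(0,50): print(172+r,''.join('#' if x else '.' for x in D[r]))
from scipy.optimize import minimize
dt=cv2.distanceTransform((~D).astype(np.uint8),cv2.DIST_L2,5)
def pts(u,psi,y,x0=0):
    o=P(u)+np.array([0,0,-.053]); return o+R.from_euler('z',psi).apply(hookpts())
def cost(p):
    q=np.array([proj(s,w) for w in pts(*p)])-[455,172]
    return cv2.remap(dt,q[:,0].astype(np.float32),q[:,1].astype(np.float32),1,borderValue=20).clip(0,6).mean()
best=min(((cost((u,psi,0)),u,psi) for u in np.arange(476,490,.5) for psi in np.arange(-.6,.61,.04)))
print(best,P(best[1]))
for psi in np.arange(-.4,.41,.1): print(round(psi,2),min((cost((u,psi,0)),u) for u in np.arange(476,490,.5)))
E
```

```text
133 79 [2.73977233e-02 1.78256867e+02]
[[0.592, -0.0018], [0.5883, -0.0837], [0.5799, -0.2703], [0.5754, -0.37]]
rail yaw -0.04498197854240419
172 .............................................
173 .............................................
174 .............................................
175 .............................................
176 .............................................
177 .............................................
178 .............................................
179 .............................................
180 .......................######................
181 .......................#####.................
182 ......................#####..................
183 .......................####..................
184 .......................####..................
185 ..........................##.................
186 ..........................##.................
187 ..........................##.................
188 ...........................#.................
189 ...........................#.................
190 .............................................
191 ...
[... 1389 characters left out ...]
.##
219 ........................................###..
220 .......................................###...
221 ......................................##.....
(np.float32(0.24941465), np.float64(480.0), np.float64(-0.03999999999999948)) [ 0.58004126 -0.26748467  0.29      ]
-0.4 (np.float32(0.789435), np.float64(480.0))
-0.3 (np.float32(0.5755638), np.float64(480.0))
-0.2 (np.float32(0.41816157), np.float64(480.0))
-0.1 (np.float32(0.28720948), np.float64(480.0))
-0.0 (np.float32(0.26387003), np.float64(480.0))
0.1 (np.float32(0.38397557), np.float64(480.0))
0.2 (np.float32(0.5917769), np.float64(480.0))
0.3 (np.float32(0.8663827), np.float64(480.0))
0.4 (np.float32(1.1859195), np.float64(479.5))
```

```bash
cat >> h.py <<'E'
import json
def rows(c,targets):
    "c,targets: [x,y,z,yaw]; prints dx,dy,dz,wz"
    ps=c[3]; tx=np.array([np.cos(ps),np.sin(ps),0]); ty=np.array([np.sin(ps),-np.cos(ps),0])
    for t in targets:
        w=np.array(t[:3])-c[:3]
        print(t,'dx %.3f dy %.3f dz %.3f wz %.3f'%(w@tx/.15,w@ty/.15,-w[2]/.15,(ps-t[3])/np.radians(120)))
E
python3 - <<'E'
from h import *
A=[.268,-.565,.223,.4428];B=[.36,-.48,.34,-.045];C=[.46,-.38,.40,-.045];D=[.565,-.275,.37,-.045];E=[.58,-.269,.34,-.045]
rows(A,[B]);rows(B,[C]);rows(C,[D]);rows(D,[E])
E
```

```text
[0.36, -0.48, 0.34, -0.045] dx 0.797 dy -0.249 dz -0.780 wz 0.233
[0.46, -0.38, 0.4, -0.045] dx 0.636 dy -0.696 dz -0.400 wz 0.000
[0.565, -0.275, 0.37, -0.045] dx 0.668 dy -0.731 dz 0.200 wz 0.000
[0.58, -0.269, 0.34, -0.045] dx 0.098 dy -0.044 dz 0.200 wz 0.000
```

>>> {"name": "move_arm", "arguments": {"plan": [{"dx": 0.3,"dy": -0.1,"dz": -0.5,"wz": 0.05,"fingers": 0},{"dx": 0.5,"dy": -0.15,"dz": -0.6,"wz": 0.12,"fingers": 0},{"dx": 0.7,"dy": -0.2,"dz": -0.7,"wz": 0.18,"fingers": 0},{"dx": 0.797,"dy": -0.249,"dz": -0.78,"wz": 0.233,"fingers": 0},{"dx": 0.797,"dy": -0.249,"dz": -0.78,"wz": 0.233,"fingers": 0},{"dx": 0.797,"dy": -0.249,"dz": -0.78,"wz": 0.233,"fingers": 0},{"dx": 0.797,"dy": -0.249,"dz": -0.78,"wz": 0.233,"fingers": 0}]}}

```text
invalid input at $.plan[0]: expected keys wx, wy, wz, dx, dy, dz, fingers
```

>>> {"name": "move_arm", "arguments": {"plan": [{"dx": 0.2,"dy": -0.2,"dz": -0.2,"fingers": 0},{"dx": 0.42,"dy": -0.45,"dz": -0.4,"fingers": 0},{"dx": 0.636,"dy": -0.696,"dz": -0.4,"fingers": 0},{"dx": 0.636,"dy": -0.696,"dz": -0.4,"fingers": 0},{"dx": 0.636,"dy": -0.696,"dz": -0.4,"fingers": 0},{"dx": 0.636,"dy": -0.696,"dz": -0.4,"fingers": 0}]}}

```text
invalid input at $.plan[0]: expected keys wx, wy, wz, dx, dy, dz, fingers
```

>>> {"name": "move_arm", "arguments": {"plan": [{"dx": 0.2,"dy": -0.22,"dz": 0,"fingers": 0},{"dx": 0.42,"dy": -0.45,"dz": 0,"fingers": 0},{"dx": 0.6,"dy": -0.65,"dz": 0.1,"fingers": 0},{"dx": 0.668,"dy": -0.731,"dz": 0.2,"fingers": 0},{"dx": 0.668,"dy": -0.731,"dz": 0.2,"fingers": 0},{"dx": 0.668,"dy": -0.731,"dz": 0.2,"fingers": 0},{"dx": 0.668,"dy": -0.731,"dz": 0.2,"fingers": 0}]}}

```text
invalid input at $.plan[0]: expected keys wx, wy, wz, dx, dy, dz, fingers
```

>>> {"name": "move_arm", "arguments": {"plan": [{"dx": 0.098,"dy": -0.044,"dz": 0.2,"fingers": 0},{"dx": 0.098,"dy": -0.044,"dz": 0.2,"fingers": 0},{"dx": 0.098,"dy": -0.044,"dz": 0.2,"fingers": 0},{"dx": 0.098,"dy": -0.044,"dz": 0.2,"fingers": 0},{"dx": 0.098,"dy": -0.044,"dz": 0.2,"fingers": 0}]}}

```text
invalid input at $.plan[0]: expected keys wx, wy, wz, dx, dy, dz, fingers
```

```bash
python3 - <<'E'
from h import *
st=manip.get_state(); print(st['time'],st['eef_pos'],st['tool_rot'],st['width'],st['wrist_force'])
s=snap('scene'); t=snap('top')
def c(s,p,w=50,h=37):
    u,v=np.clip(proj(s,p).astype(int),[w,h],[640-w,480-h]); return cv2.resize(s['color'][v-h:v+h,u-w:u+w,::-1],(400,300),interpolation=cv2.INTER_CUBIC)
cv2.imwrite('pics/g.png',np.hstack([c(s,[.58,-.269,.29]),c(t,[.58,-.269,.29])]))
E
```

```text
1.3 [ 0.26782978 -0.56468859  0.22254818] [-3.74836116e-06  9.75588459e-01  2.19606828e-01  8.14629662e-07] 0.08694631890323058 [ 0.7283059   0.47020712 -0.50199553]
```

View pics/g.png

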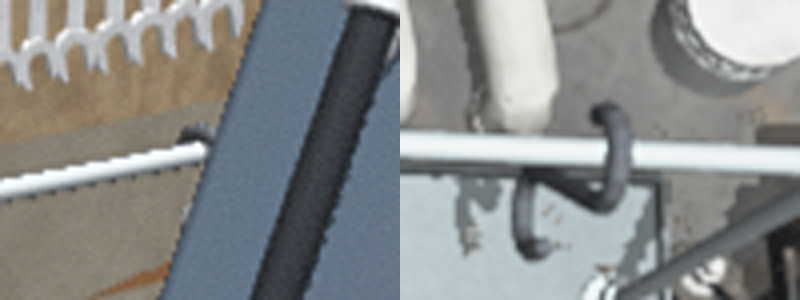

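The picture shows the arm hasn't moved because every row needs all seven keys. The hook crosses the bar about 4 px right of my estimate, so I use y ≈ -0.272.

>>> {"name": "move_arm", "arguments": {"plan": [{"wx": 0,"wy": 0,"dx": 0.3,"dy": -0.1,"dz": -0.5,"wz": 0.05,"fingers": 0},{"wx": 0,"wy": 0,"dx": 0.5,"dy": -0.15,"dz": -0.6,"wz": 0.12,"fingers": 0},{"wx": 0,"wy": 0,"dx": 0.7,"dy": -0.2,"dz": -0.7,"wz": 0.18,"fingers": 0},{"wx": 0,"wy": 0,"dx": 0.797,"dy": -0.249,"dz": -0.78,"wz": 0.233,"fingers": 0},{"wx": 0,"wy": 0,"dx": 0.797,"dy": -0.249,"dz": -0.78,"wz": 0.233,"fingers": 0},{"wx": 0,"wy": 0,"dx": 0.797,"dy": -0.249,"dz": -0.78,"wz": 0.233,"fingers": 0},{"wx": 0,"wy": 0,"dx": 0.797,"dy": -0.249,"dz": -0.78,"wz": 0.233,"fingers": 0}]}}

```text
time: 2.1
eef_pos: [0.3588, -0.48, 0.3382]
tool_rot: [-0.001, 1.0, -0.023, -0.001]
wrist_force: [-1.1, 0.2, -0.4]
width: 0.0448
grasp_force: 0.0
```

>>> {"name": "move_arm", "arguments": {"plan": [{"wx": 0,"wy": 0,"wz": 0,"dx": 0.2,"dy": -0.2,"dz": -0.2,"fingers": 0},{"wx": 0,"wy": 0,"wz": 0,"dx": 0.42,"dy": -0.45,"dz": -0.4,"fingers": 0},{"wx": 0,"wy": 0,"wz": 0,"dx": 0.636,"dy": -0.696,"dz": -0.4,"fingers": 0},{"wx": 0,"wy": 0,"wz": 0,"dx": 0.636,"dy": -0.696,"dz": -0.4,"fingers": 0},{"wx": 0,"wy": 0,"wz": 0,"dx": 0.636,"dy": -0.696,"dz": -0.4,"fingers": 0},{"wx": 0,"wy": 0,"wz": 0,"dx": 0.636,"dy": -0.696,"dz": -0.4,"fingers": 0}]}}

```text
time: 2.7
eef_pos: [0.4586, -0.3808, 0.398]
tool_rot: [-0.001, 1.0, -0.023, -0.001]
wrist_force: [0.7, -0.7, -0.5]
width: 0.0435
grasp_force: 0.0
```

>>> {"name": "move_arm", "arguments": {"plan": [{"wx": 0,"wy": 0,"wz": 0,"dx": 0.2,"dy": -0.22,"dz": 0,"fingers": 0},{"wx": 0,"wy": 0,"wz": 0,"dx": 0.42,"dy": -0.45,"dz": 0,"fingers": 0},{"wx": 0,"wy": 0,"wz": 0,"dx": 0.65,"dy": -0.65,"dz": 0.1,"fingers": 0},{"wx": 0,"wy": 0,"wz": 0,"dx": 0.767,"dy": -0.755,"dz": 0.35,"fingers": 0},{"wx": 0,"wy": 0,"wz": 0,"dx": 0.767,"dy": -0.755,"dz": 0.35,"fingers": 0},{"wx": 0,"wy": 0,"wz": 0,"dx": 0.767,"dy": -0.755,"dz": 0.35,"fingers": 0},{"wx": 0,"wy": 0,"wz": 0,"dx": 0.767,"dy": -0.755,"dz": 0.35,"fingers": 0}]}}

```text
time: 3.4
eef_pos: [0.5792, -0.2742, 0.3479]
tool_rot: [0.001, 1.0, -0.024, 0.0]
wrist_force: [0.3, 0.9, 0.3]
width: 0.0438
grasp_force: 0.0
```

```bash
python3 - <<'E'
from h import *
st=manip.get_state(); p=st['eef_pos']; r=R.from_quat(np.array(st['tool_rot'])[[1,2,3,0]]); print(st['time'],p,r.as_matrix().round(3).tolist(),st['width'])
rows([*p,-.045],[[.58,-.272,.300,-.045]])
s=snap('scene'); t=snap('top')
def c(s,p,w=50,h=37):
    u,v=np.clip(proj(s,p).astype(int),[w,h],[640-w,480-h]); return cv2.resize(s['color'][v-h:v+h,u-w:u+w,::-1],(400,300),interpolation=cv2.INTER_CUBIC)
cv2.imwrite('pics/g2.png',np.hstack([c(s,[.58,-.272,.31]),c(t,[.58,-.272,.29])]))
E
```

```text
3.4 [ 0.57924903 -0.2741999   0.34789127] [[0.999, -0.048, 0.001], [-0.048, -0.999, -0.002], [0.001, 0.001, -1.0]] 0.04375818262780394
[0.58, -0.272, 0.3, -0.045] dx 0.004 dy -0.015 dz 0.319 wz 0.000
```

View pics/g2.png

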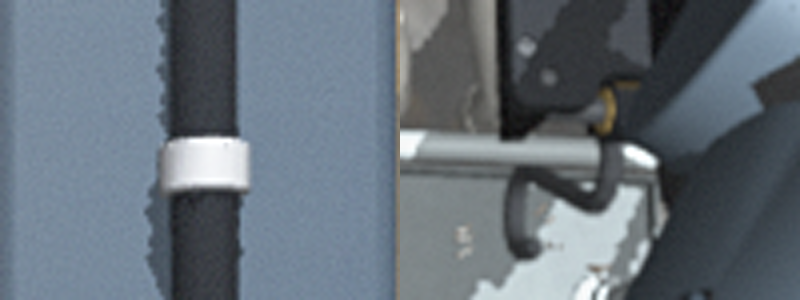

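The scene view is blocked by the arm. The top view shows the bow directly in front of the fingers. I go down and close.

>>> {"name": "move_arm", "arguments": {"plan": [{"wx": 0,"wy": 0,"wz": 0,"dx": 0,"dy": 0,"dz": 0.1,"fingers": 0},{"wx": 0,"wy": 0,"wz": 0,"dx": 0,"dy": 0,"dz": 0.2,"fingers": 0},{"wx": 0,"wy": 0,"wz": 0,"dx": 0,"dy": 0,"dz": 0.28,"fingers": 0},{"wx": 0,"wy": 0,"wz": 0,"dx": 0,"dy": 0,"dz": 0.31,"fingers": 0},{"wx": 0,"wy": 0,"wz": 0,"dx": 0,"dy": 0,"dz": 0.31,"fingers": -0.2},{"wx": 0,"wy": 0,"wz": 0,"dx": 0,"dy": 0,"dz": 0.31,"fingers": -0.4},{"wx": 0,"wy": 0,"wz": 0,"dx": 0,"dy": 0,"dz": 0.31,"fingers": -0.5}]}}

```text
time: 4.2
eef_pos: [0.5803, -0.2721, 0.3015]
tool_rot: [0.001, 1.0, -0.023, 0.001]
wrist_force: [-0.0, -0.1, 0.1]
width: 0.0273
grasp_force: 0.0
```

>>> {"name": "move_arm", "arguments": {"plan": [{"wx": 0,"wy": 0,"wz": 0,"dx": 0,"dy": 0,"dz": 0,"fingers": -0.6},{"wx": 0,"wy": 0,"wz": 0,"dx": 0,"dy": 0,"dz": 0,"fingers": -0.7},{"wx": 0,"wy": 0,"wz": 0,"dx": 0,"dy": 0,"dz": 0,"fingers": -0.8},{"wx": 0,"wy": 0,"wz": 0,"dx": 0,"dy": 0,"dz": 0,"fingers": -1},{"wx": 0,"wy": 0,"wz": 0,"dx": 0,"dy": 0,"dz": 0,"fingers": -1},{"wx": 0,"wy": 0,"wz": 0,"dx": 0,"dy": 0,"dz": 0,"fingers": -1},{"wx": 0,"wy": 0,"wz": 0,"dx": 0,"dy": 0,"dz": 0,"fingers": -1},{"wx": 0,"wy": 0,"wz": 0,"dx": 0,"dy": 0,"dz": 0,"fingers": -1}]}}

```text
time: 5.0
eef_pos: [0.58, -0.2717, 0.3007]
tool_rot: [-0.0, 1.0, -0.023, 0.0]
wrist_force: [-0.2, 0.1, 0.8]
width: 0.0089
grasp_force: 30.0
```

Width 8.9 mm suggests the fingers are holding above the bar's widest line, so I regrip about 2.5 mm lower.

>>> {"name": "move_arm", "arguments": {"plan": [{"wx": 0,"wy": 0,"wz": 0,"dx": 0,"dy": 0,"dz": 0,"fingers": -0.65},{"wx": 0,"wy": 0,"wz": 0,"dx": 0,"dy": 0,"dz": 0,"fingers": -0.65},{"wx": 0,"wy": 0,"wz": 0,"dx": 0,"dy": 0,"dz": 0,"fingers": -0.65},{"wx": 0,"wy": 0,"wz": 0,"dx": 0,"dy": 0,"dz": 0.017,"fingers": -0.65},{"wx": 0,"wy": 0,"wz": 0,"dx": 0,"dy": 0,"dz": 0.017,"fingers": -0.65},{"wx": 0,"wy": 0,"wz": 0,"dx": 0,"dy": 0,"dz": 0.017,"fingers": -0.8},{"wx": 0,"wy": 0,"wz": 0,"dx": 0,"dy": 0,"dz": 0.017,"fingers": -1},{"wx": 0,"wy": 0,"wz": 0,"dx": 0,"dy": 0,"dz": 0.017,"fingers": -1},{"wx": 0,"wy": 0,"wz": 0,"dx": 0,"dy": 0,"dz": 0.017,"fingers": -1},{"wx": 0,"wy": 0,"wz": 0,"dx": 0,"dy": 0,"dz": 0.017,"fingers": -1}]}}

```text
time: 6.0
eef_pos: [0.5799, -0.2718, 0.2979]
tool_rot: [-0.0, 1.0, -0.023, -0.0]
wrist_force: [-0.5, 0.9, -0.1]
width: 0.0095
grasp_force: 30.0
```

>>> {"name": "move_arm", "arguments": {"plan": [{"wx": 0,"wy": 0,"wz": 0,"dx": 0,"dy": 0,"dz": -0.04,"fingers": -1},{"wx": 0,"wy": 0,"wz": 0,"dx": 0,"dy": 0,"dz": -0.08,"fingers": -1},{"wx": 0,"wy": 0,"wz": 0,"dx": 0,"dy": 0,"dz": -0.12,"fingers": -1},{"wx": 0,"wy": 0,"wz": 0,"dx": 0,"dy": 0,"dz": -0.15,"fingers": -1},{"wx": 0,"wy": 0,"wz": 0,"dx": 0,"dy": 0,"dz": -0.173,"fingers": -1},{"wx": 0,"wy": 0,"wz": 0,"dx": 0,"dy": 0,"dz": -0.173,"fingers": -1},{"wx": 0,"wy": 0,"wz": 0,"dx": -0.03,"dy": 0,"dz": -0.178,"fingers": -1},{"wx": 0,"wy": 0,"wz": 0,"dx": -0.07,"dy": 0,"dz": -0.185,"fingers": -1},{"wx": 0,"wy": 0,"wz": 0,"dx": -0.11,"dy": 0,"dz": -0.19,"fingers": -1},{"wx": 0,"wy": 0,"wz": 0,"dx": -0.16,"dy": 0,"dz": -0.19,"fingers": -1},{"wx": 0,"wy": 0,"wz": 0,"dx": -0.22,"dy": 0,"dz": -0.19,"fingers": -1},{"wx": 0,"wy": 0,"wz": 0,"dx": -0.28,"dy": 0,"dz": -0.19,"fingers": -1},{"wx": 0,"wy": 0,"wz": 0,"dx": -0.34,"dy": 0,"dz": -0.19,"fingers": -1},{"wx": 0,"wy": 0,"wz": 0,"dx": -0.4,"dy": 0,"dz": -0.19,"fingers": -1},{"wx": 0,"wy": 0,"wz": 0,"dx": -0.45,"dy": 0,"dz": -0.19,"fingers": -1},{"wx": 0,"wy": 0,"wz": 0,"dx": -0.45,"dy": 0,"dz": -0.19,"fingers": -1}]}}

```text
time: 7.6
eef_pos: [0.5114, -0.2686, 0.3266]
tool_rot: [-0.0, 1.0, -0.023, -0.0]
wrist_force: [1.4, 0.1, -0.7]
width: 0.0087
grasp_force: 30.0
```

```bash
python3 - <<'E'
from h import *
c=[.58-.0675*.999,-.272+.0675*.045,.327,-.045]; print(c)
rows(c,[[.42,-.22,.39,-.045]]); c=[.42,-.22,.39,-.045]
rows(c,[[.43,-.08,.44,-.045]]); c=[.43,-.08,.44,-.045]
rows(c,[[.47,.06,.44,-.09]]); c=[.47,.06,.44,-.09]
rows(c,[[.56,.195,.40,-.145]])
st=manip.get_state(); print(st['eef_pos'],st['width'],st['wrist_force'],st['q'])
E
```

```text
[0.5125675, -0.2689625, 0.327, -0.045]
[0.42, -0.22, 0.39, -0.045] dx -0.631 dy -0.298 dz -0.420 wz 0.000
[0.43, -0.08, 0.44, -0.045] dx 0.025 dy -0.935 dz -0.333 wz 0.000
[0.47, 0.06, 0.44, -0.09] dx 0.224 dy -0.944 dz -0.000 wz 0.021
[0.56, 0.195, 0.4, -0.145] dx 0.517 dy -0.950 dz 0.267 wz 0.026
[ 0.51137675 -0.26860958  0.32664393] 0.008695715291934617 [ 1.41626303  0.13937412 -0.70312578] [-6.76963345e-01  3.60207505e-01  1.41811735e+00 -1.14508407e-04
  1.36380914e+00  9.39740951e-01]
```

>>> {"name": "move_arm", "arguments": {"plan": [{"wx": 0,"wy": 0,"wz": 0,"dx": -0.1,"dy": -0.05,"dz": -0.06,"fingers": -1},{"wx": 0,"wy": 0,"wz": 0,"dx": -0.25,"dy": -0.12,"dz": -0.16,"fingers": -1},{"wx": 0,"wy": 0,"wz": 0,"dx": -0.4,"dy": -0.19,"dz": -0.27,"fingers": -1},{"wx": 0,"wy": 0,"wz": 0,"dx": -0.53,"dy": -0.25,"dz": -0.36,"fingers": -1},{"wx": 0,"wy": 0,"wz": 0,"dx": -0.6,"dy": -0.285,"dz": -0.4,"fingers": -1},{"wx": 0,"wy": 0,"wz": 0,"dx": -0.631,"dy": -0.298,"dz": -0.42,"fingers": -1},{"wx": 0,"wy": 0,"wz": 0,"dx": -0.631,"dy": -0.298,"dz": -0.42,"fingers": -1}]}}

```text
time: 8.3
eef_pos: [0.4201, -0.2199, 0.3898]
tool_rot: [0.0, 1.0, -0.023, 0.001]
wrist_force: [-0.0, -1.2, -2.5]
width: 0.0089
grasp_force: 30.0
```

>>> {"name": "move_arm", "arguments": {"plan": [{"wx": 0,"wy": 0,"wz": 0,"dx": 0,"dy": -0.1,"dz": -0.05,"fingers": -1},{"wx": 0,"wy": 0,"wz": 0,"dx": 0,"dy": -0.28,"dz": -0.12,"fingers": -1},{"wx": 0,"wy": 0,"wz": 0,"dx": 0.01,"dy": -0.48,"dz": -0.2,"fingers": -1},{"wx": 0,"wy": 0,"wz": 0,"dx": 0.02,"dy": -0.68,"dz": -0.27,"fingers": -1},{"wx": 0,"wy": 0,"wz": 0,"dx": 0.025,"dy": -0.83,"dz": -0.32,"fingers": -1},{"wx": 0,"wy": 0,"wz": 0,"dx": 0.025,"dy": -0.91,"dz": -0.333,"fingers": -1},{"wx": 0,"wy": 0,"wz": 0,"dx": 0.025,"dy": -0.935,"dz": -0.333,"fingers": -1},{"wx": 0,"wy": 0,"wz": 0,"dx": 0.025,"dy": -0.935,"dz": -0.333,"fingers": -1}]}}

```text
time: 9.1
eef_pos: [0.4301, -0.0796, 0.4389]
tool_rot: [-0.0, 1.0, -0.022, -0.001]
wrist_force: [0.1, -0.3, -1.7]
width: 0.0094
grasp_force: 30.0
```

>>> {"name": "move_arm", "arguments": {"plan": [{"wx": 0,"wy": 0,"wz": 0,"dx": 0.02,"dy": -0.1,"dz": 0,"fingers": -1},{"wx": 0,"wy": 0,"wz": 0.005,"dx": 0.06,"dy": -0.28,"dz": 0,"fingers": -1},{"wx": 0,"wy": 0,"wz": 0.01,"dx": 0.11,"dy": -0.48,"dz": 0,"fingers": -1},{"wx": 0,"wy": 0,"wz": 0.015,"dx": 0.16,"dy": -0.68,"dz": 0,"fingers": -1},{"wx": 0,"wy": 0,"wz": 0.018,"dx": 0.2,"dy": -0.84,"dz": 0,"fingers": -1},{"wx": 0,"wy": 0,"wz": 0.021,"dx": 0.22,"dy": -0.92,"dz": 0,"fingers": -1},{"wx": 0,"wy": 0,"wz": 0.021,"dx": 0.224,"dy": -0.944,"dz": 0,"fingers": -1},{"wx": 0,"wy": 0,"wz": 0.021,"dx": 0.224,"dy": -0.944,"dz": 0,"fingers": -1}]}}

```text
time: 9.9
eef_pos: [0.4701, 0.0595, 0.4388]
tool_rot: [0.0, 0.999, -0.045, -0.001]
wrist_force: [0.9, 0.3, -1.9]
width: 0.0089
grasp_force: 30.0
```

>>> {"name": "move_arm", "arguments": {"plan": [{"wx": 0,"wy": 0,"wz": 0,"dx": 0.05,"dy": -0.1,"dz": 0,"fingers": -1},{"wx": 0,"wy": 0,"wz": 0.006,"dx": 0.15,"dy": -0.28,"dz": 0,"fingers": -1},{"wx": 0,"wy": 0,"wz": 0.012,"dx": 0.26,"dy": -0.48,"dz": 0.04,"fingers": -1},{"wx": 0,"wy": 0,"wz": 0.018,"dx": 0.37,"dy": -0.68,"dz": 0.12,"fingers": -1},{"wx": 0,"wy": 0,"wz": 0.023,"dx": 0.45,"dy": -0.84,"dz": 0.2,"fingers": -1},{"wx": 0,"wy": 0,"wz": 0.026,"dx": 0.5,"dy": -0.92,"dz": 0.25,"fingers": -1},{"wx": 0,"wy": 0,"wz": 0.026,"dx": 0.517,"dy": -0.95,"dz": 0.267,"fingers": -1},{"wx": 0,"wy": 0,"wz": 0.026,"dx": 0.517,"dy": -0.95,"dz": 0.267,"fingers": -1},{"wx": 0,"wy": 0,"wz": 0.026,"dx": 0.517,"dy": -0.95,"dz": 0.267,"fingers": -1}]}}

```text
time: 10.8
eef_pos: [0.5598, 0.1939, 0.4001]
tool_rot: [0.0, 0.997, -0.072, 0.0]
wrist_force: [0.8, -0.0, -1.1]
width: 0.0092
grasp_force: 30.0
```

```bash
python3 - <<'E'
from h import *
st=manip.get_state(); p=st['eef_pos']; r=R.from_quat(np.array(st['tool_rot'])[[1,2,3,0]]).as_matrix(); yaw=np.arctan2(r[1,0],r[0,0]); print(st['time'],p,yaw,st['width'],st['q'])
t=snap('top'); s=snap('scene')
for n,k in(('top',t),('scene',s)):
    for w in('hook','hook_tip','hook_low','hook_top','plate_hole'): print(n,w,spot(n,k,w))
o=p+[0,0,.0075-.069]
a=s['color'][:,:,::-1].copy()
P=np.array([proj(s,q) for q in o+R.from_euler('z',yaw).apply(hookpts())])
lo=np.clip(P.min(0).astype(int)-[45,30],0,None); hi=lo+[140,160]
c=cv2.resize(a[lo[1]:hi[1],lo[0]:hi[0]],None,fx=3,fy=3,interpolation=cv2.INTER_CUBIC); 
for q in P[::3]: cv2.circle(c,tuple(((q-lo+.5)*3).astype(int)),1,(0,0,255),-1)
cv2.imwrite('pics/k.png',c); print(lo,P[-1],P[0])
E
```

```text
10.8 [0.55980152 0.19387441 0.40007776] -0.14474417014872787 0.009161739509370685 [ 1.45301308e-01  3.34722559e-01  1.26151473e+00 -7.28824146e-04
  1.54489458e+00  1.86086070e+00]
top hook [([0.555, 0.1935, 0.2941], 0.69)]
top hook_tip [([0.5542, 0.1917, 0.2893], 0.61)]
top hook_low [([0.5541, 0.1896, 0.2925], 0.57)]
top hook_top [([0.5827, -0.1951, -0.0018], 0.51), ([0.5549, 0.1926, 0.298], 0.5)]
top plate_hole [([0.4453, 0.2144, 0.0678], 0.85)]
scene hook [([0.5547, 0.1985, 0.345], 0.82)]
scene hook_tip [([0.5473, 0.1971, 0.345], 0.94), ([0.4199, 0.2578, 0.002], 0.16)]
scene hook_low [([0.5504, 0.1973, 0.3467], 0.64)]
scene hook_top [([0.5476, 0.1983, 0.3415], 0.96)]
scene plate_hole [([0.4314, 0.2174, 0.0646], 0.56)]
[159 123] [215.40772504 217.56993309] [204.50116807 163.52427939]
```

View pics/k.png

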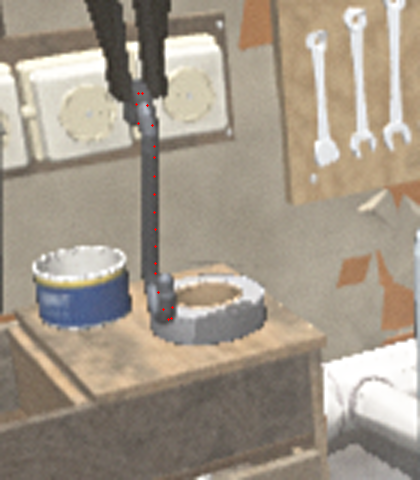

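The hook hangs straight in the fingers, with its tip near (214,215) in the scene image. The box and the bearing ring lie beyond the plate, so I check clearances before going down.

```bash
python3 - <<'E'
from h import *
t=snap('top');s=snap('scene')
for n,u,v,z in(('boxfront bottom',220,183,0),('boxfront bottom R',305,172,0),('boxfront top',220,165,.1),('bearing near',248,216,.01),('bearing L',237,204,.01),('screw near',229,190,.01),('screwL',202,205,.01),('screwR',229,208,.01)):
    print(n,pix(t,u,v,z=z).round(3))
for u,v in ((200,295),(100,343),(265,283),(107,345)): print('scene box front bottom',pix(s,u,v,z=0).round(3))
g=s['color'][335:415,195:285].min(axis=2); m=(g>185).astype(np.uint8)
cs,h=cv2.findContours(m,cv2.RETR_CCOMP,cv2.CHAIN_APPROX_NONE)
for c,hh in zip(cs,h[0]):
    if cv2.contourArea(c)>20:
        M=cv2.moments(c); ce=[M['m10']/M['m00']+195,M['m01']/M['m00']+335]; print(hh[3],cv2.contourArea(c),ce,pix(s,*ce,z=.065).round(4),pix(s,*ce,z=.062).round(4))
E
```

```text
boxfront bottom [0.695 0.231 0.   ]
boxfront bottom R [0.719 0.031 0.   ]
boxfront top [0.703 0.211 0.1  ]
bearing near [0.612 0.163 0.01 ]
bearing L [0.641 0.189 0.01 ]
screw near [0.675 0.208 0.01 ]
screwL [0.64 0.27 0.01]
screwR [0.631 0.207 0.01 ]
scene box front bottom [0.823 0.155 0.   ]
scene box front bottom [0.758 0.392 0.   ]
scene box front bottom [ 0.785 -0.001  0.   ]
scene box front bottom [0.743 0.381 0.   ]
-1 2030.5 [241.44291225478125, 375.1065419026512] [0.4327 0.2217 0.065 ] [0.436  0.2204 0.062 ]
0 175.0 [243.3857142857143, 378.56] [0.4234 0.2226 0.065 ] [0.4266 0.2213 0.062 ]
0 36.0 [231.5, 353.8333333333333] [0.4926 0.2127 0.065 ] [0.4963 0.2114 0.062 ]
-1 52.5 [225.06349206349205, 336.92063492063494] [0.5447 0.2025 0.065 ] [0.5487 0.2011 0.062 ]
-1 67.0 [200.83830845771143, 338.87064676616916] [0.5645 0.2415 0.065 ] [0.5686 0.2403 0.062 ]
```

```bash
python3 - <<'E'
from h import *
c=[.56,.195,.40,-.145]; a=[.5613,.2018,.26,-.145]; b=[.5613,.2018,.1425,-.145]
rows(c,[a]);rows(a,[b])
E
```

```text
[0.5613, 0.2018, 0.26, -0.145] dx 0.002 dy -0.046 dz 0.933 wz 0.000
[0.5613, 0.2018, 0.1425, -0.145] dx 0.000 dy 0.000 dz 0.783 wz 0.000
```

>>> {"name": "move_arm", "arguments": {"plan": [{"wx": 0,"wy": 0,"wz": 0,"dx": 0,"dy": -0.02,"dz": 0.1,"fingers": -1},{"wx": 0,"wy": 0,"wz": 0,"dx": 0.002,"dy": -0.046,"dz": 0.28,"fingers": -1},{"wx": 0,"wy": 0,"wz": 0,"dx": 0.002,"dy": -0.046,"dz": 0.48,"fingers": -1},{"wx": 0,"wy": 0,"wz": 0,"dx": 0.002,"dy": -0.046,"dz": 0.68,"fingers": -1},{"wx": 0,"wy": 0,"wz": 0,"dx": 0.002,"dy": -0.046,"dz": 0.83,"fingers": -1},{"wx": 0,"wy": 0,"wz": 0,"dx": 0.002,"dy": -0.046,"dz": 0.91,"fingers": -1},{"wx": 0,"wy": 0,"wz": 0,"dx": 0.002,"dy": -0.046,"dz": 0.933,"fingers": -1},{"wx": 0,"wy": 0,"wz": 0,"dx": 0.002,"dy": -0.046,"dz": 0.933,"fingers": -1}]}}

```text
time: 12.3
eef_pos: [0.5616, 0.202, 0.2597]
tool_rot: [-0.0, 0.997, -0.072, 0.0]
wrist_force: [-0.9, 0.6, -0.5]
width: 0.0093
grasp_force: 30.0
```

>>> {"name": "move_arm", "arguments": {"plan": [{"wx": 0,"wy": 0,"wz": 0,"dx": 0,"dy": 0,"dz": 0.1,"fingers": -1},{"wx": 0,"wy": 0,"wz": 0,"dx": 0,"dy": 0,"dz": 0.25,"fingers": -1},{"wx": 0,"wy": 0,"wz": 0,"dx": 0,"dy": 0,"dz": 0.4,"fingers": -1},{"wx": 0,"wy": 0,"wz": 0,"dx": 0,"dy": 0,"dz": 0.53,"fingers": -1},{"wx": 0,"wy": 0,"wz": 0,"dx": 0,"dy": 0,"dz": 0.64,"fingers": -1},{"wx": 0,"wy": 0,"wz": 0,"dx": 0,"dy": 0,"dz": 0.73,"fingers": -1},{"wx": 0,"wy": 0,"wz": 0,"dx": 0,"dy": 0,"dz": 0.77,"fingers": -1},{"wx": 0,"wy": 0,"wz": 0,"dx": 0,"dy": 0,"dz": 0.783,"fingers": -1},{"wx": 0,"wy": 0,"wz": 0,"dx": 0,"dy": 0,"dz": 0.783,"fingers": -1},{"wx": 0,"wy": 0,"wz": 0,"dx": 0,"dy": 0,"dz": 0.783,"fingers": -1}]}}

```text
time: 13.3
eef_pos: [0.5619, 0.202, 0.1429]
tool_rot: [-0.0, 0.997, -0.072, 0.001]
wrist_force: [0.0, 0.0, -1.5]
width: 0.0093
grasp_force: 30.0
```

```bash
cat >> h.py <<'E'
def view(f,dh=.0075,U=(180,285,310,415),V=(185,260,240,330)):
    st=manip.get_state(); p=st['eef_pos']; r=R.from_quat(np.array(st['tool_rot'])[[1,2,3,0]]).as_matrix(); yaw=np.arctan2(r[1,0],r[0,0]); print(st['time'],p,yaw,st['width'],st['wrist_force'])
    o=p+[0,0,dh-.069]; W=o+R.from_euler('z',yaw).apply(hookpts()); out=[]
    for n,(a,b,c,d),k in(('scene',U,4),('top',V,5)):
        s=snap(n); im=cv2.resize(s['color'][c:d,a:b,::-1],None,fx=k,fy=k,interpolation=cv2.INTER_CUBIC)
        for w in W[::4]:
            q=((proj(s,w)-[a,c]+.5)*k).astype(int); cv2.circle(im,tuple(q),1,(0,0,255),-1)
        q=(proj(s,o+R.from_euler('z',yaw).apply([-.019,0,-.0325]))-[a,c]+.5)*k; print(n,'tip px',q.round(1)); out.append(im)
    H=max(i.shape[0] for i in out); out=[np.pad(i,((0,H-i.shape[0]),(0,0),(0,0))) for i in out]
    cv2.imwrite('pics/'+f,np.hstack(out)[:600,:800])
E
python3 -c "
from h import *
view('v1.png')"
```

```text
13.3 [0.56192683 0.2020161  0.14291469] -0.14355141857591228 0.00931096336505966 [ 0.03726845  0.02600017 -1.47566343]
scene tip px [182.4 141.6]
top tip px [207.6  16.2]
```

View pics/v1.png

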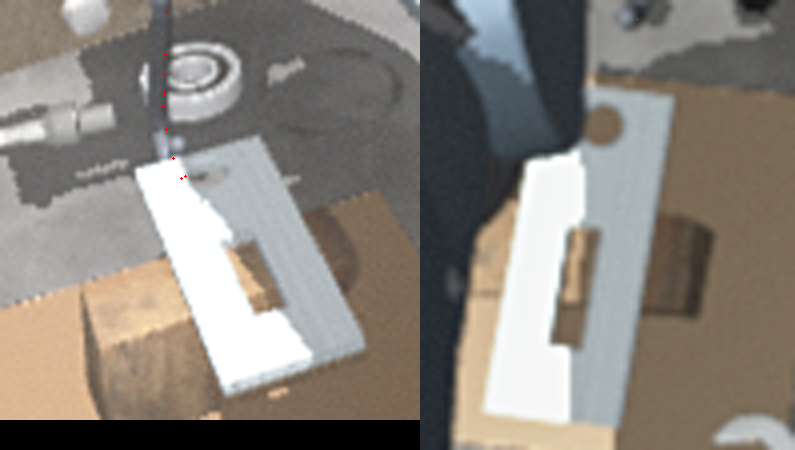

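The scene panel shows the tip at about (172,140), just behind the plate end and roughly 2 px left of the prediction. The top panel shows it at (630,15), as predicted. Next I slide the tip under the hole and look through it.

>>> {"name": "move_arm", "arguments": {"plan": [{"wx": 0,"wy": 0,"wz": 0,"dx": -0.03,"dy": 0,"dz": 0,"fingers": -1},{"wx": 0,"wy": 0,"wz": 0,"dx": -0.07,"dy": 0,"dz": 0,"fingers": -1},{"wx": 0,"wy": 0,"wz": 0,"dx": -0.12,"dy": 0,"dz": 0,"fingers": -1},{"wx": 0,"wy": 0,"wz": 0,"dx": -0.17,"dy": 0,"dz": 0,"fingers": -1},{"wx": 0,"wy": 0,"wz": 0,"dx": -0.22,"dy": 0,"dz": 0,"fingers": -1},{"wx": 0,"wy": 0,"wz": 0,"dx": -0.27,"dy": 0,"dz": 0,"fingers": -1},{"wx": 0,"wy": 0,"wz": 0,"dx": -0.3,"dy": 0,"dz": 0,"fingers": -1},{"wx": 0,"wy": 0,"wz": 0,"dx": -0.32,"dy": 0,"dz": 0,"fingers": -1},{"wx": 0,"wy": 0,"wz": 0,"dx": -0.333,"dy": 0,"dz": 0,"fingers": -1},{"wx": 0,"wy": 0,"wz": 0,"dx": -0.333,"dy": 0,"dz": 0,"fingers": -1}]}}

```text
time: 14.4
eef_pos: [0.5117, 0.209, 0.142]
tool_rot: [-0.0, 0.997, -0.072, 0.0]
wrist_force: [-0.1, 0.2, -0.8]
width: 0.0089
grasp_force: 30.0
```

```bash
python3 -c "
from h import *
view('v2.png',U=(200,270,310,400),V=(200,240,245,285))
for n,p in (('scene',[.493,.212,.065]),('top',[.493,.2118,.065])):
    s=snap(n); print(n,proj(s,p))
"
python3 - <<'E'
import cv2,numpy as np
im=cv2.imread('pics/v2.png'); print(im.shape)
im=np.hstack([cv2.resize(im[:360,:280],(420,540)),cv2.resize(im[:200,280:480],(380,380),interpolation=cv2.INTER_CUBIC)if 0 else np.pad(cv2.resize(im[:200,280:480],(380,380)),((0,160),(0,0),(0,0)))])
cv2.imwrite('pics/v2b.png',im)
E
```

```text
14.4 [0.5117145  0.20904361 0.1420322 ] -0.14364259489041364 0.008924617009791396 [-0.06376267  0.19814882 -0.82559217]
scene tip px [133.2 207.2]
top tip px [114.4 106. ]
scene [231.79661634 353.55286157]
top [220.76285302 264.67355792]
(360, 480, 3)
```

View pics/v2b.png

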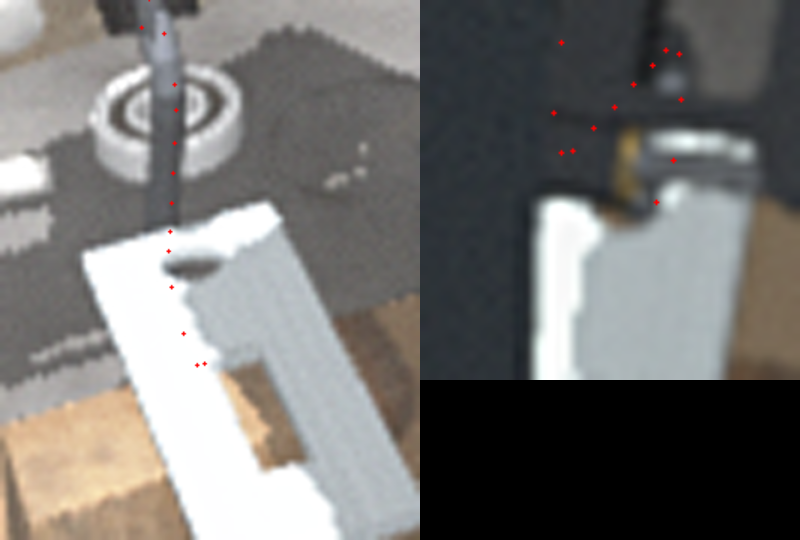

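The scene panel shows the shank about 1 px left of the plate's axis line (163 against 170). The hole at (190,268) is dark from below, and the top view is half hidden by the gripper. I shift about 1 mm to the right and raise the tip into the hole.

>>> {"name": "move_arm", "arguments": {"plan": [{"wx": 0,"wy": 0,"wz": 0,"dx": 0,"dy": 0.006,"dz": 0,"fingers": -1},{"wx": 0,"wy": 0,"wz": 0,"dx": 0,"dy": 0.006,"dz": -0.02,"fingers": -1},{"wx": 0,"wy": 0,"wz": 0,"dx": 0,"dy": 0.006,"dz": -0.04,"fingers": -1},{"wx": 0,"wy": 0,"wz": 0,"dx": 0,"dy": 0.006,"dz": -0.06,"fingers": -1},{"wx": 0,"wy": 0,"wz": 0,"dx": 0,"dy": 0.006,"dz": -0.08,"fingers": -1},{"wx": 0,"wy": 0,"wz": 0,"dx": 0,"dy": 0.006,"dz": -0.1,"fingers": -1},{"wx": 0,"wy": 0,"wz": 0,"dx": 0,"dy": 0.006,"dz": -0.12,"fingers": -1},{"wx": 0,"wy": 0,"wz": 0,"dx": 0,"dy": 0.006,"dz": -0.135,"fingers": -1},{"wx": 0,"wy": 0,"wz": 0,"dx": 0,"dy": 0.006,"dz": -0.135,"fingers": -1}]}}

```text
time: 15.5
eef_pos: [0.5119, 0.2082, 0.1627]
tool_rot: [-0.0, 0.997, -0.072, 0.0]
wrist_force: [0.1, 0.1, -2.2]
width: 0.0088
grasp_force: 30.0
```

```bash
python3 - <<'E'
from h import *
view('v3.png',U=(200,270,310,400))
s=snap('scene'); print([manip.get_state()['wrist_force'].round(1) for _ in range(1)])
im=cv2.resize(s['color'][310:420,195:285,::-1],None,fx=5,fy=5,interpolation=cv2.INTER_CUBIC); cv2.imwrite('pics/v3b.png',im)
E
```

```text
15.5 [0.5119041  0.20819932 0.16268016] -0.14365586259237478 0.00881512887295898 [ 0.11968641  0.12863727 -2.22371196]
scene tip px [130.6 168.4]
top tip px [181.6 124.5]
[array([ 0.1,  1.3, -1.5])]
```

View pics/v3b.png

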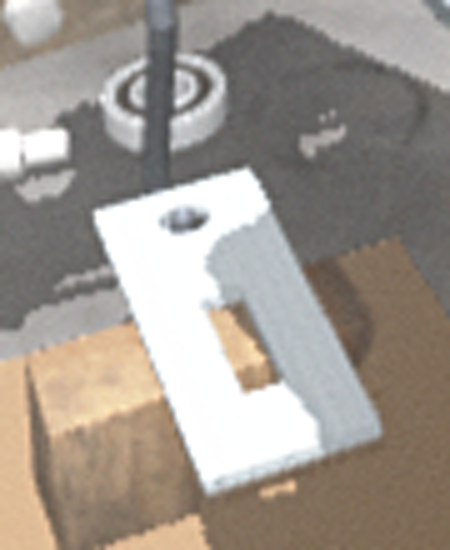

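The tip is in the hole, centred at about (186,213), and the plate hasn't been disturbed. Next I lift it in an arc about the near edge of the block, so the plate tips gently onto the hook.

```bash
python3 - <<'E'
import numpy as np
def tz(th):
    r=75+15*th/90; a=np.radians(th); return -(75-r*np.cos(a))-19*min(1,th/50), .1785e3+r*np.sin(a)*1.08
for th in range(0,91,5):
    x,z=tz(th); print(th,'dx %.3f dz %.3f'%(x/150,-(z-162.75)/150), x, z)
E
```

```text
0 dx -0.000 dz -0.105 -0.0 178.5
5 dx -0.009 dz -0.153 -1.3552353947093054 185.6380553310332
10 dx -0.022 dz -0.201 -3.2980722690640536 192.87806911082183
15 dx -0.039 dz -0.249 -5.840748462597202 200.163154075081
20 dx -0.060 dz -0.298 -8.990744705103843 207.43490412535158
25 dx -0.085 dz -0.346 -12.750633526265204 214.6338613788298
30 dx -0.114 dz -0.393 -17.1179676972449 221.7
35 dx -0.147 dz -0.439 -22.0852097533065 228.5732228934463
40 dx -0.184 dz -0.483 -27.639703811950127 235.19386717435276
45 dx -0.225 dz -0.525 -33.76369055210983 241.50321420372137
50 dx -0.270 dz -0.565 -40.434365859455056 247.44399988070802
55 dx -0.305 dz -0.601 -45.72398327378694 252.96092082586938
60 dx -0.343 dz -0.635 -51.49999999999999 258.0011320674115
65 dx -0.385 dz -0.665 -57.72526586725663 262.51473185829747
70 dx -0.429 dz -0.691 -64.3582542451087 266.45522930556103
75 dx -0.476 dz -0.714 -71.35333355352944 269.779990584317
80 dx -0.524 dz -0.731 -78.66107763942115 272.45065963736465
85 dx -0.575 dz -0.745 -86.22861293833381 274.4335494262351
90 dx -0.627 dz -0.753 -94.0 275.7
```

>>> {"name": "move_arm", "arguments": {"plan": [{"wx": 0,"wy": 0,"wz": 0,"dx": 0,"dy": 0,"dz": -0.03,"fingers": -1},{"wx": 0,"wy": 0,"wz": 0,"dx": 0,"dy": 0,"dz": -0.06,"fingers": -1},{"wx": 0,"wy": 0,"wz": 0,"dx": 0,"dy": 0,"dz": -0.085,"fingers": -1},{"wx": 0,"wy": 0,"wz": 0,"dx": 0,"dy": 0,"dz": -0.105,"fingers": -1},{"wx": 0,"wy": 0,"wz": 0,"dx": -0.004,"dy": 0,"dz": -0.13,"fingers": -1},{"wx": 0,"wy": 0,"wz": 0,"dx": -0.009,"dy": 0,"dz": -0.153,"fingers": -1},{"wx": 0,"wy": 0,"wz": 0,"dx": -0.015,"dy": 0,"dz": -0.177,"fingers": -1},{"wx": 0,"wy": 0,"wz": 0,"dx": -0.022,"dy": 0,"dz": -0.2,"fingers": -1},{"wx": 0,"wy": 0,"wz": 0,"dx": -0.03,"dy": 0,"dz": -0.225,"fingers": -1},{"wx": 0,"wy": 0,"wz": 0,"dx": -0.039,"dy": 0,"dz": -0.249,"fingers": -1},{"wx": 0,"wy": 0,"wz": 0,"dx": -0.05,"dy": 0,"dz": -0.274,"fingers": -1},{"wx": 0,"wy": 0,"wz": 0,"dx": -0.06,"dy": 0,"dz": -0.298,"fingers": -1},{"wx": 0,"wy": 0,"wz": 0,"dx": -0.06,"dy": 0,"dz": -0.298,"fingers": -1}]}}

```text
time: 16.95
eef_pos: [0.5027, 0.2095, 0.2075]
tool_rot: [-0.0, 0.997, -0.072, 0.0]
wrist_force: [-1.1, -0.8, -1.4]
width: 0.009
grasp_force: 30.0
```

```bash
python3 - <<'E'
from h import *
view('v4.png',U=(190,290,280,420))
s=snap('scene','s4.png'); st=manip.get_state(); print(st['wrist_force'],st['ft_torque'],st['width'])
for t in('plate','plate_hole','hook','hook_low'): print(t,spot('scene',s,t))
E
```

```text
16.95 [0.50273484 0.20951939 0.2075364 ] -0.14345763644474754 0.00900792324492572 [-1.12059417 -0.79561566 -1.4178136 ]
scene tip px [167.1 214.8]
top tip px [155.3 133. ]
[-0.22538585  0.65509215 -1.17432026] [0.03962707 0.02672003 0.02016853] 0.00883171431212622
plate [([0.4331, 0.2221, 0.0716], 0.59), ([0.5897, -0.0319, 0.0073], 0.48)]
plate_hole [([0.4278, 0.2193, 0.0656], 0.97)]
hook [([0.4943, 0.2137, 0.1538], 0.82)]
hook_low [([0.4908, 0.2126, 0.154], 0.76)]
```

```bash
python3 - <<'E'
import cv2,numpy as np
for f,x0,y0 in(('scene0.png',190,300),('s4.png',190,300)):
    g=cv2.imread('pics/'+f)[y0:420,x0:300].min(axis=2); 
    m=(g>150).astype(np.uint8)
    cs,_=cv2.findContours(m,cv2.RETR_EXTERNAL,cv2.CHAIN_APPROX_NONE); c=max(cs,key=cv2.contourArea)
    print(f,cv2.contourArea(c),(cv2.approxPolyDP(c,4,True)[:,0]+[x0,y0]).tolist())
g=cv2.imread('pics/s4.png')[300:412,205:285].min(axis=2)
for r in range(0,112,2): print(300+r,''.join(' .:-=+*#%@'[int(v)//26] for v in g[r]))
E
```

```text
scene0.png 2013.5 [[244, 343], [214, 352], [236, 407], [270, 396]]
s4.png 5344.0 [[298, 300], [264, 300], [229, 313], [228, 322], [238, 327], [228, 336], [217, 330], [221, 316], [190, 326], [194, 345], [208, 341], [207, 331], [215, 329], [219, 360], [209, 365], [220, 363], [200, 374], [190, 363], [191, 418], [205, 419], [200, 380], [205, 396], [227, 388], [236, 414], [270, 403], [246, 334], [232, 319], [252, 310], [299, 335], [275, 306], [299, 326]]
300 ================**+-----+******++++=======================+*************#%##*+++
302 ================**=-----*+++========================++*****************+##*+++++
304 ================+*=-----======================+++**********************==*%##%%%
306 ==================------================+++***************#************====*@@%%
308 +=================------===========+++***********************************===+#@%
310 #+================------====++++++*+***************************************===+#
312 ##+=======+++=====-----=++++**+***********==--=-===*************************+===
314 **+====+==========-----=++**++++++**+*++----=-=
[... 3413 characters left out ...]
%%%*----------------
396 **+++==++++=++++==+++====%@@@@@@@@@@@@@@@@@@@@@@@@@@@@@@@@%%%%%%+---------------
398 ++++===++==+=+++===++====+@@@@@@@@@@@@@@@@@@@@@@@@@@@@@@@@@%%%%%#=--------------
400 =+++++++==++==++=========-+@@@@@@@@@@@@@@@@@@@@@@@@@@@@@@@@@@%%%%#=-------------
402 =++++++===+===+============%@@@@@@@@@@@@@@@@@@@@@@@@@@@@@@@@@@%%##=-------------
404 =+==========+++===========-=@@@@@@@@@@@@@@@@@@@@@@@@@@@@@@@@@@*++=--------------
406 =============+============--*@@@@@@@@@@@@@@@@@@@@@@@@@@@#*+==-------------------
408 -==========================--%@@@@@@@@@@@@@@@@@@@@%*++=-------------------------
410 --=========================--+@@@@@@@@@@@@@@%*++=-------------------------------
```

The plate is tilting on the hook: its hole end is about 10 px higher, its near end about 7 px lower, and the tip shows through the hole. I continue the arc.

>>> {"name": "move_arm", "arguments": {"plan": [{"wx": 0,"wy": 0,"wz": 0,"dx": -0.012,"dy": 0,"dz": -0.024,"fingers": -1},{"wx": 0,"wy": 0,"wz": 0,"dx": -0.025,"dy": 0,"dz": -0.048,"fingers": -1},{"wx": 0,"wy": 0,"wz": 0,"dx": -0.04,"dy": 0,"dz": -0.072,"fingers": -1},{"wx": 0,"wy": 0,"wz": 0,"dx": -0.054,"dy": 0,"dz": -0.095,"fingers": -1},{"wx": 0,"wy": 0,"wz": 0,"dx": -0.07,"dy": 0,"dz": -0.118,"fingers": -1},{"wx": 0,"wy": 0,"wz": 0,"dx": -0.087,"dy": 0,"dz": -0.141,"fingers": -1},{"wx": 0,"wy": 0,"wz": 0,"dx": -0.105,"dy": 0,"dz": -0.163,"fingers": -1},{"wx": 0,"wy": 0,"wz": 0,"dx": -0.124,"dy": 0,"dz": -0.185,"fingers": -1},{"wx": 0,"wy": 0,"wz": 0,"dx": -0.144,"dy": 0,"dz": -0.206,"fingers": -1},{"wx": 0,"wy": 0,"wz": 0,"dx": -0.165,"dy": 0,"dz": -0.227,"fingers": -1},{"wx": 0,"wy": 0,"wz": 0,"dx": -0.187,"dy": 0,"dz": -0.247,"fingers": -1},{"wx": 0,"wy": 0,"wz": 0,"dx": -0.21,"dy": 0,"dz": -0.267,"fingers": -1},{"wx": 0,"wy": 0,"wz": 0,"dx": -0.228,"dy": 0,"dz": -0.285,"fingers": -1},{"wx": 0,"wy": 0,"wz": 0,"dx": -0.245,"dy": 0,"dz": -0.303,"fingers": -1},{"wx": 0,"wy": 0,"wz": 0,"dx": -0.264,"dy": 0,"dz": -0.32,"fingers": -1},{"wx": 0,"wy": 0,"wz": 0,"dx": -0.283,"dy": 0,"dz": -0.337,"fingers": -1},{"wx": 0,"wy": 0,"wz": 0,"dx": -0.304,"dy": 0,"dz": -0.352,"fingers": -1},{"wx": 0,"wy": 0,"wz": 0,"dx": -0.325,"dy": 0,"dz": -0.367,"fingers": -1}]}}

```text
time: 19.1
eef_pos: [0.4543, 0.2164, 0.2622]
tool_rot: [-0.0, 0.997, -0.072, 0.0]
wrist_force: [-0.8, 0.6, -4.0]
width: 0.0089
grasp_force: 30.0
```

>>> {"name": "move_arm", "arguments": {"plan": [{"wx": 0,"wy": 0,"wz": 0,"dx": -0.022,"dy": 0,"dz": -0.014,"fingers": -1},{"wx": 0,"wy": 0,"wz": 0,"dx": -0.044,"dy": 0,"dz": -0.026,"fingers": -1},{"wx": 0,"wy": 0,"wz": 0,"dx": -0.067,"dy": 0,"dz": -0.038,"fingers": -1},{"wx": 0,"wy": 0,"wz": 0,"dx": -0.091,"dy": 0,"dz": -0.049,"fingers": -1},{"wx": 0,"wy": 0,"wz": 0,"dx": -0.115,"dy": 0,"dz": -0.06,"fingers": -1},{"wx": 0,"wy": 0,"wz": 0,"dx": -0.139,"dy": 0,"dz": -0.07,"fingers": -1},{"wx": 0,"wy": 0,"wz": 0,"dx": -0.165,"dy": 0,"dz": -0.08,"fingers": -1},{"wx": 0,"wy": 0,"wz": 0,"dx": -0.19,"dy": 0,"dz": -0.09,"fingers": -1},{"wx": 0,"wy": 0,"wz": 0,"dx": -0.216,"dy": 0,"dz": -0.1,"fingers": -1},{"wx": 0,"wy": 0,"wz": 0,"dx": -0.242,"dy": 0,"dz": -0.11,"fingers": -1},{"wx": 0,"wy": 0,"wz": 0,"dx": -0.26,"dy": 0,"dz": -0.13,"fingers": -1},{"wx": 0,"wy": 0,"wz": 0,"dx": -0.26,"dy": 0,"dz": -0.16,"fingers": -1},{"wx": 0,"wy": 0,"wz": 0,"dx": -0.26,"dy": 0,"dz": -0.19,"fingers": -1},{"wx": 0,"wy": 0,"wz": 0,"dx": -0.26,"dy": 0,"dz": -0.22,"fingers": -1},{"wx": 0,"wy": 0,"wz": 0,"dx": -0.26,"dy": 0,"dz": -0.22,"fingers": -1}]}}

```text
time: 20.6
eef_pos: [0.4167, 0.2221, 0.2959]
tool_rot: [-0.0, 0.997, -0.072, 0.001]
wrist_force: [0.9, 0.2, -3.6]
width: 0.0092
grasp_force: 30.0
```

```bash
python3 - <<'E'
from h import *
st=manip.get_state(); print(st['time'],st['eef_pos'],st['wrist_force'],st['width'])
s=snap('scene','s5.png'); snap('top','t5.png')
for n in ('scene',):
  for t in('plate','hook'): print(t,spot(n,s,t))
g=s['color'].min(axis=2); u,v=proj(s,[.42,.222,.12]).astype(int); print(u,v)
for r in range(v-75,v+75,2): print(r,''.join(' .:-=+*#%@'[int(x)//26] for x in g[r,u-45:u+45]))
E
```

```text
20.6 [0.41670294 0.22213781 0.29590247] [ 0.8944787   0.2090901  -3.64567322] 0.009234302201191657
plate [([0.4129, 0.224, 0.1238], 0.71), ([0.4, 0.2281, 0.2467], 0.56)]
hook [([0.4082, 0.2278, 0.2442], 0.67)]
241 352
277 ------------------------------------------::-=----==+++***+++====-=======+++++++++++++++++
279 ------------------------=--------::-------:-++++++++++===================++++++++++++++++*
281 --------------------------:::-++#+==-----:-++++===============-==========+++++++*+*++++++*
283 -----------------:::::--+*++%@%#***+=----:-===-=====-==========-=========+++++++**********
285 ---------:-::::::=##**##**+*****++==-----::=======-=-=-==================++*+*************
287 --::::::::--==++++%*+++++*++========----::-============-=================*****************
289 ::---==+++++++*+*+++======----======----::-=====++++**=====--==-=========+****************
291 ==+++++**+++++====-----------======-----::-+****+++++*====-==============*****************
293 +*+**++++=======----===----====-===---:-:-*+++++++****+===================*************+**
295 +=+============---=====
[... 5542 characters left out ...]
+++++++++++++++++++++++++++++++++++
413 ++++++++=:--------------------------=+==++++++++++++++++++++++++++++++++++++++++++++++++++
415 +++++++++-:-------------------====++++++++++++++++++++++++++++++++++++++++++++++++++++++++
417 +++++++++=-:-------------===+++++++++++++++=++++++++++++++++++++++++++++++++++++++++++++++
419 ++++++++++=----:----==++++++++++++++++++++++++++++++++++++++++++++++++++++++++++++++++++++
421 +++++++++++-:-===+++++++++++++++++++++++++++++++++++++++++++++++++++++++++++++++++++++++++
423 ++++++++++++++++++++++++++++++++++++++++++++++++++++++++++++++++++++++++++++++++++++++++++
425 ++++++++++++++++++++++++++++++++++++++++++++++++++++++++++++++++++++++++++++++++++++++++++
```

The plate now hangs vertical on the hook; the picture data shows it upright with the slot below the hook. I lift it clear and carry it to the rail.

>>> {"name": "move_arm", "arguments": {"plan": [{"wx": 0,"wy": 0,"wz": 0,"dx": 0,"dy": 0,"dz": -0.04,"fingers": -1},{"wx": 0,"wy": 0,"wz": 0,"dx": 0,"dy": 0,"dz": -0.1,"fingers": -1},{"wx": 0,"wy": 0,"wz": 0,"dx": 0,"dy": 0,"dz": -0.18,"fingers": -1},{"wx": 0,"wy": 0,"wz": 0,"dx": 0,"dy": 0,"dz": -0.28,"fingers": -1},{"wx": 0,"wy": 0,"wz": 0,"dx": 0,"dy": 0,"dz": -0.38,"fingers": -1},{"wx": 0,"wy": 0,"wz": 0,"dx": 0,"dy": 0.03,"dz": -0.48,"fingers": -1},{"wx": 0,"wy": 0,"wz": 0,"dx": 0,"dy": 0.08,"dz": -0.58,"fingers": -1},{"wx": 0,"wy": 0,"wz": 0,"dx": 0,"dy": 0.15,"dz": -0.67,"fingers": -1},{"wx": 0,"wy": 0,"wz": 0,"dx": 0,"dy": 0.24,"dz": -0.75,"fingers": -1},{"wx": 0,"wy": 0,"wz": 0,"dx": 0,"dy": 0.34,"dz": -0.81,"fingers": -1},{"wx": 0,"wy": 0,"wz": 0,"dx": 0,"dy": 0.44,"dz": -0.86,"fingers": -1},{"wx": 0,"wy": 0,"wz": 0,"dx": 0,"dy": 0.54,"dz": -0.9,"fingers": -1},{"wx": 0,"wy": 0,"wz": 0,"dx": 0,"dy": 0.64,"dz": -0.93,"fingers": -1},{"wx": 0,"wy": 0,"wz": 0,"dx": 0,"dy": 0.74,"dz": -0.95,"fingers": -1},{"wx": 0,"wy": 0,"wz": 0,"dx": 0,"dy": 0.84,"dz": -0.95,"fingers": -1},{"wx": 0,"wy": 0,"wz": 0,"dx": 0,"dy": 0.94,"dz": -0.95,"fingers": -1}]}}

```text
time: 22.4
eef_pos: [0.3952, 0.0814, 0.4382]
tool_rot: [0.0, 0.997, -0.072, 0.0]
wrist_force: [-0.1, -0.3, -3.7]
width: 0.0092
grasp_force: 30.0
```

```bash
python3 - <<'E'
from h import *
st=manip.get_state(); print(st['eef_pos'],st['wrist_force'],st['width'])
c=[.416+.141*np.sin(-.145),.2222-.141*np.cos(.145),.438,-.145]; print(c)
d=[.41,-.05,.438,-.095]; e=[.42,-.19,.415,-.045]; f=[.5126,-.269,.327,-.045]
rows(c,[d]);rows(d,[e]);rows(e,[f])
E
```

```text
[0.39524532 0.08143757 0.43815541] [-0.053725   -0.27302686 -3.69792106] 0.009194532691423335
[np.float64(0.39562656741081575), np.float64(0.08267966727199236), 0.438, -0.145]
[0.41, -0.05, 0.438, -0.095] dx 0.223 dy 0.861 dz -0.000 wz -0.024
[0.42, -0.19, 0.415, -0.045] dx 0.155 dy 0.923 dz 0.153 wz -0.024
[0.5126, -0.269, 0.327, -0.045] dx 0.640 dy 0.498 dz 0.587 wz 0.000
```

>>> {"name": "move_arm", "arguments": {"plan": [{"wx": 0,"wy": 0,"wz": -0.003,"dx": 0.025,"dy": 0.1,"dz": 0,"fingers": -1},{"wx": 0,"wy": 0,"wz": -0.006,"dx": 0.05,"dy": 0.2,"dz": 0,"fingers": -1},{"wx": 0,"wy": 0,"wz": -0.008,"dx": 0.075,"dy": 0.3,"dz": 0,"fingers": -1},{"wx": 0,"wy": 0,"wz": -0.011,"dx": 0.1,"dy": 0.4,"dz": 0,"fingers": -1},{"wx": 0,"wy": 0,"wz": -0.014,"dx": 0.13,"dy": 0.5,"dz": 0,"fingers": -1},{"wx": 0,"wy": 0,"wz": -0.017,"dx": 0.155,"dy": 0.6,"dz": 0,"fingers": -1},{"wx": 0,"wy": 0,"wz": -0.02,"dx": 0.18,"dy": 0.7,"dz": 0,"fingers": -1},{"wx": 0,"wy": 0,"wz": -0.022,"dx": 0.205,"dy": 0.79,"dz": 0,"fingers": -1},{"wx": 0,"wy": 0,"wz": -0.024,"dx": 0.223,"dy": 0.861,"dz": 0,"fingers": -1}]}}

```text
time: 23.3
eef_pos: [0.41, -0.0513, 0.4379]
tool_rot: [0.0, 0.999, -0.047, 0.0]
wrist_force: [0.6, 0.0, -3.4]
width: 0.0094
grasp_force: 30.0
```

>>> {"name": "move_arm", "arguments": {"plan": [{"wx": 0,"wy": 0,"wz": -0.003,"dx": 0.015,"dy": 0.09,"dz": 0.01,"fingers": -1},{"wx": 0,"wy": 0,"wz": -0.006,"dx": 0.03,"dy": 0.18,"dz": 0.03,"fingers": -1},{"wx": 0,"wy": 0,"wz": -0.008,"dx": 0.045,"dy": 0.28,"dz": 0.05,"fingers": -1},{"wx": 0,"wy": 0,"wz": -0.011,"dx": 0.06,"dy": 0.38,"dz": 0.07,"fingers": -1},{"wx": 0,"wy": 0,"wz": -0.014,"dx": 0.08,"dy": 0.48,"dz": 0.09,"fingers": -1},{"wx": 0,"wy": 0,"wz": -0.017,"dx": 0.1,"dy": 0.58,"dz": 0.11,"fingers": -1},{"wx": 0,"wy": 0,"wz": -0.02,"dx": 0.115,"dy": 0.68,"dz": 0.125,"fingers": -1},{"wx": 0,"wy": 0,"wz": -0.022,"dx": 0.13,"dy": 0.77,"dz": 0.14,"fingers": -1},{"wx": 0,"wy": 0,"wz": -0.024,"dx": 0.145,"dy": 0.85,"dz": 0.15,"fingers": -1},{"wx": 0,"wy": 0,"wz": -0.024,"dx": 0.152,"dy": 0.9,"dz": 0.153,"fingers": -1},{"wx": 0,"wy": 0,"wz": -0.024,"dx": 0.155,"dy": 0.923,"dz": 0.153,"fingers": -1}]}}

```text
time: 24.4
eef_pos: [0.4206, -0.191, 0.4145]
tool_rot: [-0.0, 1.0, -0.022, -0.0]
wrist_force: [0.4, -0.5, -3.4]
width: 0.009
grasp_force: 30.0
```

>>> {"name": "move_arm", "arguments": {"plan": [{"wx": 0,"wy": 0,"wz": 0,"dx": 0.03,"dy": 0.025,"dz": 0.03,"fingers": -1},{"wx": 0,"wy": 0,"wz": 0,"dx": 0.08,"dy": 0.06,"dz": 0.07,"fingers": -1},{"wx": 0,"wy": 0,"wz": 0,"dx": 0.15,"dy": 0.115,"dz": 0.13,"fingers": -1},{"wx": 0,"wy": 0,"wz": 0,"dx": 0.23,"dy": 0.18,"dz": 0.2,"fingers": -1},{"wx": 0,"wy": 0,"wz": 0,"dx": 0.31,"dy": 0.24,"dz": 0.28,"fingers": -1},{"wx": 0,"wy": 0,"wz": 0,"dx": 0.39,"dy": 0.3,"dz": 0.36,"fingers": -1},{"wx": 0,"wy": 0,"wz": 0,"dx": 0.47,"dy": 0.365,"dz": 0.43,"fingers": -1},{"wx": 0,"wy": 0,"wz": 0,"dx": 0.54,"dy": 0.42,"dz": 0.5,"fingers": -1},{"wx": 0,"wy": 0,"wz": 0,"dx": 0.59,"dy": 0.46,"dz": 0.54,"fingers": -1},{"wx": 0,"wy": 0,"wz": 0,"dx": 0.62,"dy": 0.485,"dz": 0.57,"fingers": -1},{"wx": 0,"wy": 0,"wz": 0,"dx": 0.635,"dy": 0.495,"dz": 0.583,"fingers": -1},{"wx": 0,"wy": 0,"wz": 0,"dx": 0.64,"dy": 0.498,"dz": 0.587,"fingers": -1},{"wx": 0,"wy": 0,"wz": 0,"dx": 0.64,"dy": 0.498,"dz": 0.587,"fingers": -1},{"wx": 0,"wy": 0,"wz": 0,"dx": 0.64,"dy": 0.498,"dz": 0.587,"fingers": -1},{"wx": 0,"wy": 0,"wz": 0,"dx": 0.64,"dy": 0.498,"dz": 0.587,"fingers": -1}]}}

```text
time: 25.9
eef_pos: [0.513, -0.2687, 0.327]
tool_rot: [0.0, 1.0, -0.022, 0.0]
wrist_force: [-0.3, 0.4, -4.0]
width: 0.0095
grasp_force: 30.0
```

```bash
python3 - <<'E'
from h import *
st=manip.get_state(); p=st['eef_pos']; r=R.from_quat(np.array(st['tool_rot'])[[1,2,3,0]]).as_matrix(); print(st['time'],p,np.arctan2(r[1,0],r[0,0]),st['wrist_force'],st['width'])
s=snap('top','t6.png'); v=proj(s,[.56,-.27,.25]).astype(int); print(v)
W=p+[0,0,.0075-.069]+R.from_euler('z',-.045).apply(hookpts())
a,c=420,160; im=cv2.resize(s['color'][c:c+110,a:a+110,::-1],None,fx=5,fy=5,interpolation=cv2.INTER_CUBIC)
for w in W[::4]: cv2.circle(im,tuple(((proj(s,w)-[a,c]+.5)*5).astype(int)),1,(0,0,255),-1)
cv2.imwrite('pics/t6c.png',im)
E
```

```text
25.9 [ 0.51302984 -0.26867573  0.32700212] -0.04306963868655415 [-0.29162629  0.42866655 -4.01857961] 0.009488573534712278
[474 208]
```

View pics/t6c.png

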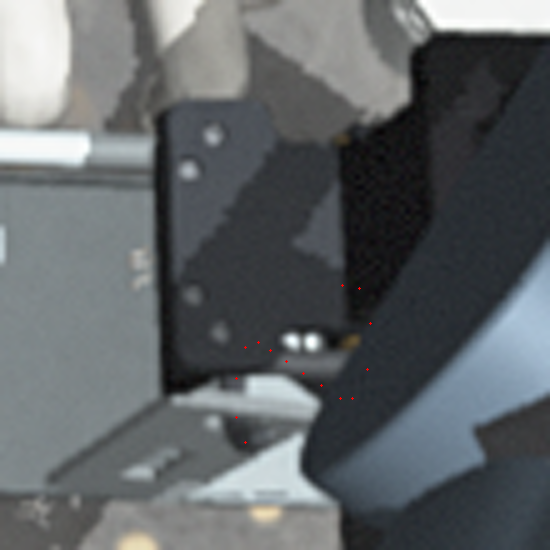

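The picture shows the plate under the hook in front of the rail. The hook's lower tip is near (235,430), close to the prediction. I insert over the bar along the reverse of the exit path, watching the force.

>>> {"name": "move_arm", "arguments": {"plan": [{"wx": 0,"wy": 0,"wz": 0,"dx": 0.03,"dy": 0,"dz": 0,"fingers": -1},{"wx": 0,"wy": 0,"wz": 0,"dx": 0.07,"dy": 0,"dz": 0,"fingers": -1},{"wx": 0,"wy": 0,"wz": 0,"dx": 0.12,"dy": 0,"dz": 0,"fingers": -1},{"wx": 0,"wy": 0,"wz": 0,"dx": 0.17,"dy": 0,"dz": 0,"fingers": -1},{"wx": 0,"wy": 0,"wz": 0,"dx": 0.22,"dy": 0,"dz": 0,"fingers": -1},{"wx": 0,"wy": 0,"wz": 0,"dx": 0.26,"dy": 0,"dz": 0,"fingers": -1},{"wx": 0,"wy": 0,"wz": 0,"dx": 0.3,"dy": 0,"dz": 0,"fingers": -1},{"wx": 0,"wy": 0,"wz": 0,"dx": 0.33,"dy": 0,"dz": 0,"fingers": -1},{"wx": 0,"wy": 0,"wz": 0,"dx": 0.36,"dy": 0,"dz": 0,"fingers": -1},{"wx": 0,"wy": 0,"wz": 0,"dx": 0.38,"dy": 0,"dz": 0.004,"fingers": -1},{"wx": 0,"wy": 0,"wz": 0,"dx": 0.4,"dy": 0,"dz": 0.008,"fingers": -1},{"wx": 0,"wy": 0,"wz": 0,"dx": 0.42,"dy": 0,"dz": 0.013,"fingers": -1},{"wx": 0,"wy": 0,"wz": 0,"dx": 0.435,"dy": 0,"dz": 0.02,"fingers": -1},{"wx": 0,"wy": 0,"wz": 0,"dx": 0.447,"dy": 0,"dz": 0.03,"fingers": -1},{"wx": 0,"wy": 0,"wz": 0,"dx": 0.447,"dy": 0,"dz": 0.03,"fingers": -1}]}}

```text
time: 27.45
eef_pos: [0.5803, -0.2718, 0.3216]
tool_rot: [-0.0, 1.0, -0.022, -0.0]
wrist_force: [-0.7, 0.2, -4.0]
width: 0.0091
grasp_force: 30.0
```

```bash
python3 - <<'E'
from h import *
f=[]
for i in range(6):
    s=snap('top'); st=manip.get_state(); f.append(np.r_[st['wrist_force'],st['ft_torque']])
print(st['time'],st['eef_pos'],np.mean(f,0).round(2),np.std(f,0).round(2))
s2=snap('scene','s7.png')
print('hung',spot('scene',s2,'hung_plate')); print('rail',spot('scene',s2,'rail_bar'))
E
```

```text
27.75 [ 0.58013641 -0.27183123  0.32209525] [-0.06 -0.11 -3.74  0.05  0.02  0.  ] [0.46 0.41 0.36 0.02 0.02 0.04]
hung [([0.589, -0.0778, 0.1418], 0.77)]
rail [([0.5901, -0.0564, 0.0155], 0.59)]
```

No contact forces. Lowering onto the bar.

>>> {"name": "move_arm", "arguments": {"plan": [{"wx": 0,"wy": 0,"wz": 0,"dx": 0,"dy": 0,"dz": 0.02,"fingers": -1},{"wx": 0,"wy": 0,"wz": 0,"dx": 0,"dy": 0,"dz": 0.04,"fingers": -1},{"wx": 0,"wy": 0,"wz": 0,"dx": 0,"dy": 0,"dz": 0.06,"fingers": -1},{"wx": 0,"wy": 0,"wz": 0,"dx": 0,"dy": 0,"dz": 0.08,"fingers": -1},{"wx": 0,"wy": 0,"wz": 0,"dx": 0,"dy": 0,"dz": 0.1,"fingers": -1},{"wx": 0,"wy": 0,"wz": 0,"dx": 0,"dy": 0,"dz": 0.12,"fingers": -1},{"wx": 0,"wy": 0,"wz": 0,"dx": 0,"dy": 0,"dz": 0.135,"fingers": -1},{"wx": 0,"wy": 0,"wz": 0,"dx": 0,"dy": 0,"dz": 0.147,"fingers": -1},{"wx": 0,"wy": 0,"wz": 0,"dx": 0,"dy": 0,"dz": 0.155,"fingers": -1},{"wx": 0,"wy": 0,"wz": 0,"dx": 0,"dy": 0,"dz": 0.16,"fingers": -1},{"wx": 0,"wy": 0,"wz": 0,"dx": 0,"dy": 0,"dz": 0.16,"fingers": -1},{"wx": 0,"wy": 0,"wz": 0,"dx": 0,"dy": 0,"dz": 0.16,"fingers": -1}]}}

```text
time: 29.1
eef_pos: [0.5803, -0.2719, 0.2981]
tool_rot: [0.0, 1.0, -0.022, 0.0]
wrist_force: [1.1, 0.9, -4.0]
width: 0.009
grasp_force: 30.0
```

```bash
python3 - <<'E'
from h import *
f=[]
for i in range(6):
    s=snap('top'); st=manip.get_state(); f.append(np.r_[st['wrist_force'],st['ft_torque']])
print(st['time'],st['eef_pos'],np.mean(f,0).round(2),np.std(f,0).round(2))
E
```

```text
29.4 [ 0.58024842 -0.27186795  0.29806065] [-0.02 -0.25 -3.57  0.04 -0.01  0.01] [0.52 0.38 0.34 0.04 0.02 0.02]
```

>>> {"name": "move_arm", "arguments": {"plan": [{"wx": 0,"wy": 0,"wz": 0,"dx": 0,"dy": 0,"dz": 0.004,"fingers": -1},{"wx": 0,"wy": 0,"wz": 0,"dx": 0,"dy": 0,"dz": 0.007,"fingers": -1},{"wx": 0,"wy": 0,"wz": 0,"dx": 0,"dy": 0,"dz": 0.007,"fingers": -1},{"wx": 0,"wy": 0,"wz": 0,"dx": 0,"dy": 0,"dz": 0.007,"fingers": -1}]}}

```text
time: 29.8
eef_pos: [0.5804, -0.2719, 0.2977]
tool_rot: [0.0, 1.0, -0.022, 0.0]
wrist_force: [-1.3, 1.6, 1.5]
width: 0.009
grasp_force: 30.0
```

```bash
python3 - <<'E'
from h import *
f=[]
for i in range(6):
    s=snap('top'); st=manip.get_state(); f.append(np.r_[st['wrist_force'],st['ft_torque']])
print(st['time'],st['eef_pos'],np.mean(f,0).round(2),np.std(f,0).round(2))
E
```

```text
30.1 [ 0.58034002 -0.27194223  0.29752393] [-1.18  0.71  2.47  0.19  0.25 -0.  ] [0.28 0.35 0.94 0.03 0.02 0.02]
```

Seated: the force went from -3.6 to +2.5 N. I release and withdraw upward.

>>> {"name": "move_arm", "arguments": {"plan": [{"wx": 0,"wy": 0,"wz": 0,"dx": 0,"dy": 0,"dz": -0.002,"fingers": -1},{"wx": 0,"wy": 0,"wz": 0,"dx": 0,"dy": 0,"dz": -0.002,"fingers": -0.75},{"wx": 0,"wy": 0,"wz": 0,"dx": 0,"dy": 0,"dz": -0.002,"fingers": -0.6},{"wx": 0,"wy": 0,"wz": 0,"dx": 0,"dy": 0,"dz": -0.002,"fingers": -0.4},{"wx": 0,"wy": 0,"wz": 0,"dx": 0,"dy": 0,"dz": -0.002,"fingers": -0.2},{"wx": 0,"wy": 0,"wz": 0,"dx": 0,"dy": 0,"dz": -0.002,"fingers": -0.1},{"wx": 0,"wy": 0,"wz": 0,"dx": 0,"dy": 0,"dz": -0.002,"fingers": -0.1},{"wx": 0,"wy": 0,"wz": 0,"dx": 0,"dy": 0,"dz": -0.06,"fingers": -0.1},{"wx": 0,"wy": 0,"wz": 0,"dx": 0,"dy": 0,"dz": -0.15,"fingers": -0.1},{"wx": 0,"wy": 0,"wz": 0,"dx": 0,"dy": 0,"dz": -0.3,"fingers": -0.1},{"wx": 0,"wy": 0,"wz": 0,"dx": 0,"dy": 0,"dz": -0.5,"fingers": -0.1},{"wx": 0,"wy": 0,"wz": 0,"dx": -0.3,"dy": 0,"dz": -0.6,"fingers": -0.1},{"wx": 0,"wy": 0,"wz": 0,"dx": -0.6,"dy": 0,"dz": -0.6,"fingers": -0.1},{"wx": 0,"wy": 0,"wz": 0,"dx": -0.9,"dy": 0,"dz": -0.6,"fingers": -0.1},{"wx": 0,"wy": 0,"wz": 0,"dx": -1,"dy": 0.3,"dz": -0.6,"fingers": -0.1},{"wx": 0,"wy": 0,"wz": 0,"dx": -1,"dy": 0.6,"dz": -0.6,"fingers": -0.1},{"wx": 0,"wy": 0,"wz": 0,"dx": -1,"dy": 0.8,"dz": -0.6,"fingers": -0.1},{"wx": 0,"wy": 0,"wz": 0,"dx": -1,"dy": 0.8,"dz": -0.6,"fingers": -0.1}]}}

```text
time: 31.9
eef_pos: [0.4247, -0.3897, 0.3881]
tool_rot: [0.002, 1.0, -0.024, 0.001]
wrist_force: [0.0, 0.2, -0.7]
width: 0.0391
grasp_force: 0.0
```

```bash
python3 - <<'E'
from h import *
st=manip.get_state(); print(st['time'],st['eef_pos'],st['width'])
prev=None
for i in range(24):
    s=snap('top','f%d.png'%i if i in(0,23) else None); g=s['color'][165:260,330:560].astype(int)
    if prev is not None: print((abs(g-prev).max(axis=2)>40).sum(),end=' ')
    prev=g
print()
for t in('plate','hook','hung_plate','hook_seat'): print(t,spot('top',s,t))
s=snap('scene')
for t in('plate','hook','hung_plate'): print(t,spot('scene',s,t))
print(proj(snap('top'),[.58,-.272,.29]))
g=prev.min(axis=2)
for r in range(0,95,2): print(165+r,''.join(' .:-=+*#%@'[int(x)//26] for x in g[r,90:190]))
E
```

```text
31.9 [ 0.42470487 -0.38967666  0.38811814] 0.03905403233026932
21 13 8 0 1 0 0 0 0 0 0 0 0 0 0 1 0 0 0 0 0 0 0 
plate [([0.5779, -0.2716, 0.1316], 0.87)]
hook [([0.5799, -0.2656, 0.274], 0.71), ([0.5804, -0.177, 0.0069], 0.21)]
hung_plate [([0.5868, -0.0812, 0.1741], 0.79), ([0.5775, -0.2689, 0.1301], 0.41)]
hook_seat [([0.5768, -0.2668, 0.2733], 0.57)]
plate []
hook []
hung_plate [([0.5889, -0.076, 0.1414], 0.93)]
[482.67729033 191.388676  ]
165 %%%%%@@%%%%%%#+=+++=+++=++=---=+*##%%%%%%%%%%%%#*=+++++++++++++++++++++++-------=+=++==*%@@@@@@@@@@@
167 %%%%%@@@@%%%%#+=+=====+====--:-=+*#%%%%%%%%%%%%#*+=++++++++++++++++++++++=-------==+==++=+#%@@@@@@%%
169 %%%%%%%@@@%%%#++=========+=-::-=+*##%%%%%%%%%%%%#+++++++++++++++++++++++++==-------=+**+*=+*++##%%%%
171 %%%%%%%@@@%%%#+============-----+*##%%%%%%%%%%%%#+++++++++++++++++++++++++++------=====+++***+++*+==
173 #%%%%%%@@@%@%#+===========+=--:-=*##%%%%%%%%%%%%#*+++++++++++++++++++++++++++==============++****+++
175 #%%%%%%%%%%%%*+===========+=----=**#%%%%%%%%%%%%%*++=====+++++++++++++++++++++++===================+
177 #%%%%%%%%%%%#*++===
[... 3686 characters left out ...]
+=====-======================================::--:..:::::::...:::::::-
249 ###################*+===++=================================================::-=:..:::::.. .:::::::-+
251 ################*+=========================================================-:-=:. ::::. ..:::------+
253 ##############*+===========================================================-:-=-..:--:.. .:::::::::=
255 ##########**+==============================================================-:-=-:..::::.....:::::::=
257 +***####**+========================================================++++====-:-=--...:::::....:::::-=
259 ======-==--:::==----------------------=---========================++=======-:-=--:...::::::::.....-+
```

The hook and plate hang on the rail and are still: frame differences are 0. The other plate hasn't moved. Handing in.

```bash
python3 -c "
from rig import manip
print(manip.sign_off())"
```

```text
the job is handed in; nothing more can be done
None
```

The plate now hangs still on its S-hook on the rail, about 190 mm to the right of the other plate and clear of it; that plate looked undisturbed, and I handed the job in at about 33 s.

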